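Slide the crate card before the bench scanner and aim its head at the barcode

ROBOT

A 6-joint arm with a two-finger parallel gripper is mounted at the origin on the work surface. World frame = base frame: x ahead of the robot, y to its left, z up, the work surface at z = 0. Lengths are in m, angles in rad, forces in N, time in s.
With the tool pointing down it reaches from about 0.4 to 0.825 m from the base axis. Payload 7 kg.
Tool frame: the origin (TCP) lies at the very end of the fingers, on their centre line; the grasp point (between the pads) lies 19 mm behind it (grip_depth is the distance from the TCP to the grasp point, in m); z points along the fingers, y is the direction in which the jaws open and shut (so a half turn about z gives the same grasp; the last joint's range is limited). The gripper opens to 88 mm and grips with 3 to 60 N. Pads are 19 mm wide; open, the fingers measure 130 mm over their backs; the gripper's body (78 mm by 193 mm) begins 47 mm behind the grasp point.
Start: joints at [1.399, 0.359, 0.012, 0, -1.224, -0.288], TCP at [0.3, 0.605, 0.205] pointing down, gripper open.
Joint ranges: [-3.07, 3.07], [-1.43, 2.12], [-1.02, 1.25], [-3.03, 1.67], [-3.05, -0], [-3.03, 3.03]. Speed limits (rad/s): [2.39, 2.39, 3.01, 3.14, 3.14, 3.14].

INTERFACE

Orientations are given as [roll, pitch, yaw] about the fixed x, y, z axes, in that order (R = Rz(yaw) Ry(pitch) Rx(roll)).
In Python, from station import get_state, grab_frame, get_calibration, job_done, grip_depth gives the robot as it stands. The module is installed in compiled form; this text tells all that it offers.
- The arm moves only by the shell command python3 -m crank 'ROWS' [FORCE]. ROWS is JSON, a list of rows, each an object with "turn": the turn, a rotation vector about the tool's x, y, z each as a share of 2 pi rad, from -1 to 1, a list of three; "slide": the shift along the tool's x, y, z each as a share of 0.5 m, from -1 to 1, a list of three; "fingers": the opening, from -1 (shut) to 1 (fully open). A call has 1 to 5 rows; each row is the pose to reach, as a shift and turn from the pose commanded when the call began, along the tool's axes at that moment, turning the shorter way round; what a row does not reach only later rows make up. A row lasts 1/12 s, in which the tool goes at most 41.7 mm and 7.16 degrees, less where a joint would pass 70% of its speed; a pose out of reach is approached as far as the arm can. A call with a number of a shift or a turn outside -1 to 1 is refused whole. A call with a gripper value outside its range is refused whole. The fingers move at their own pace and stop on an object; FORCE is the grip in N (left out, the last holds). Time passes only in rows, so rows that repeat a pose let the fingers close. It gives the time, the measured TCP pose, the force and the opening at its end, in the units of the state.
- get_state(): the state, without advancing time (a new reading comes with each control period).
- grab_frame(name): name is "side" or "top" or "wrist"; returns the picture (384x512x3 uint8, red, green, blue); there is no depth.
- get_calibration(name): a dict with "K" (3x3 intrinsics, pixels), "pose" (4x4, takes a point from camera to world coordinates). Camera axes: x right, y up, looking along -z (the intrinsics and any distortion apply to the point x, -y, -z); pixel columns grow to the right and rows downward; lengths in m; the calibration is good to about 2 mm. A picture is of the moment at which its call begins: read the wrist's pose just before it. get_calibration takes no time and is no camera call; for the wrist camera it gives the pose at the moment of the call.
- job_done(): hands the job in, once; it reports no verdict.
The state is a dict: "t": time; "q": joint angles; "qd": joint speeds; "joint_efforts": joint torques, N m; "eef_pos": TCP position; "ee_rot": TCP orientation; "force": force on the tool from outside, world axes, zero at the start; "moment": the same for the moment, N m; "width": finger opening in m.
Only numpy, scipy, OpenCV 4.12 (cv2) and the standard library are available. Lean on these libraries where they do the work, as an engineer would, in place of code of your own. Each camera call takes 0.05 s, during which the arm holds its last target.

TASK

The crate card has to be read lying flat on the bench. Slide it over the bench, without picking it up, until it lies square in front of the scanner with its barcode within reading distance of the window, and tip the scanner's head down until it looks straight at the barcode. Leave the other things where they are.

Things in the scene. Friction and masses are not known exactly. Their poses are not given: they have to be found in the camera images.
- card: the crate card: stiff white plastic, 105 mm along its x, 150 mm along its y (the long side), 3 mm thick, 65 g, loose on the bench, too thin to grasp. A grey band runs along its -x long edge, the black barcode lies near its +x long edge. It slides easily on the smooth bench (friction about 0.2); pressed lightly (5 to 15 N) near its middle it follows the fingertips, also as they turn. Origin: centre of its underside; z up.
- barcode (a point): centre of the card's printed barcode, on the card's top: 25 mm from the card's centre towards the card's +x edge. The bars cover about 20 mm along the card's x and 58 mm along its y. Same axes as the card.
- scanner: white hands-free barcode scanner, its foot screwed to the bench: foot 100 mm deep (x), 90 mm wide (y), 12 mm high. The head (56 mm deep, 70 wide, 94 high when level) tilts in a fork 92 mm wide. Tilt axis: along y, 100 mm above the bench, over the foot's centre; the window lies 34 mm in front of it, the head's back 28 mm behind it. Origin: foot's centre on the bench; it faces -x.
- scanner_window (a point): centre of the dark window on the front of the scanner's head; turns with the head. Its -x axis points straight out of the window: the line along which the scanner looks; y is the level tilt axis. The scanner reads a barcode 90 to 180 mm from the window that lies square to it: the card's long side parallel to the tilt axis, either long edge towards the scanner.
- scanner_head (a joint): tilt of the scanner's head in rad: 0 looks level, positive down towards the bench, negative up; range -0.35 to 0.95. Stiff (about 0.15 N m, some 4 N at the head's top) and stays where it is left. Pushing the upper part of the head's back forwards (towards the window's side) tips it down.
- label_roll: roll of blank labels standing on end, 98 mm across, 50 mm high; not part of the job. Origin: centre of its underside.
- food_pack: lidded clear food pack, 120 x 85 x 50 mm; not part of the job. Origin: centre of its underside.
- tape_gun: hand tape dispenser with a roll, about 156 x 84 x 58 mm; not part of the job. Origin: centre of its underside.
- box_knife: box knife with a flat grey handle, 145 x 24 x 14 mm, beside the card; not part of the job. Origin: centre of its underside.
- marker: thick marker pen lying down, 117 x 16 mm, beside the scanner; not part of the job. Origin: centre of its underside.
- clip: pink spring clip lying down, 85 x 24 x 14 mm, beside the scanner; not part of the job. Origin: centre of its underside.
There are look-alikes about, which are no part of the job. Of the things like the card, leave any that is yellow; of the rest the smaller one is meant.

How it is judged:
By the outcome, as a careful person would: the job done as asked, in the order asked, and still so for the second after the job is handed in, with the robot touching nothing.
It also fails if it takes over 61 s, if anything falls off the work surface, if the arm or the gripper's body presses on something with over 40 N, if the wrist force passes 120 N, or if a joint passes its speed limit or range.

## Working session

There is one attempt and no reset: what is moved stays moved. The work goes in short steps, Python scripts to look and compute and a shell command to move; the robot and the scene stay as the last step left them, time stands still between calls to the robot, and variables do not carry over. Pictures are saved under pics/ and viewed, and the job is handed in when it is done.

```bash
mkdir -p pics; python3 - <<'E'
from station import *
import cv2,numpy as np
s=get_state();print(s, grip_depth if not callable(grip_depth) else grip_depth())
for n in ["top","side","wrist"]:
    c=get_calibration(n);print(n,{k:np.round(v,4).tolist() if not isinstance(v,(str,dict)) else v for k,v in c.items()})
    cv2.imwrite(f"pics/{n}0.png",cv2.cvtColor(grab_frame(n),cv2.COLOR_RGB2BGR))
E
```

```text
{'t': 0.0, 'q': array([ 1.39907126e+00,  3.59399999e-01,  1.10627834e-02, -3.66212514e-04,
       -1.22409327e+00, -2.88106912e-01]), 'qd': array([-0.00038716, -0.00019554,  0.00024426, -0.00128506, -0.00138827,
       -0.00246606]), 'joint_efforts': array([-1.52482065e-03, -5.82712448e+01,  2.93063629e+01,  6.99763566e+00,
        6.81553240e-03, -1.59062547e-04]), 'eef_pos': array([0.29934806, 0.60440768, 0.20451305]), 'ee_rot': array([ 3.13992802e+00, -1.34301719e-04, -4.59956590e-01]), 'force': array([0.02664692, 0.04343248, 0.85605303]), 'moment': array([ 0.06520759, -0.01325686, -0.03383168]), 'width': 0.08754325191597041} 0.0188
top {'K': [[451.4179, 0.0, 250.9092], [0.0, 451.4179, 188.614], [0.0, 0.0, 1.0]], 'pose': [[0.0043, 0.9983, -0.0582, 0.4268], [-1.0, 0.004, -0.0043, -0.0167], [-0.004, 0.0582, 0.9983, 1.2154], [0.0, 0.0, 0.0, 1.0]]}
side {'K': [[468.6074, 0.0, 250.1373], [0.0, 468.6074, 197.798], [0.0, 0.0, 1.0]], 'pose': [[0.8549, 0.3191, -0.4091, -0.1444], [-0.5186, 0.5047, -0.6902, -1.0301], [-0.0138, 0.8022, 0.5969, 0.9694], [0.0, 0.0, 0.0, 1.0]]}
wrist {'K': [[272.4616, 0.0, 255.3168], [0.0, 272.4616, 193.9511], [0.0, 0.0, 1.0]], 'pose': [[-0.4433, 0.8653, 0.2341, 0.3626], [-0.8964, -0.4281, -0.115, 0.5735], [0.0007, -0.2608, 0.9654, 0.3844], [0.0, 0.0, 0.0, 1.0]]}
```

View pics/top0.png

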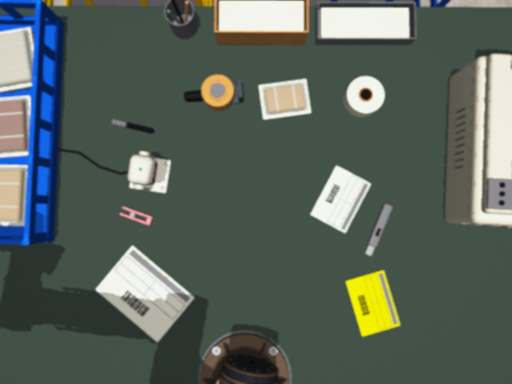

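View pics/side0.png

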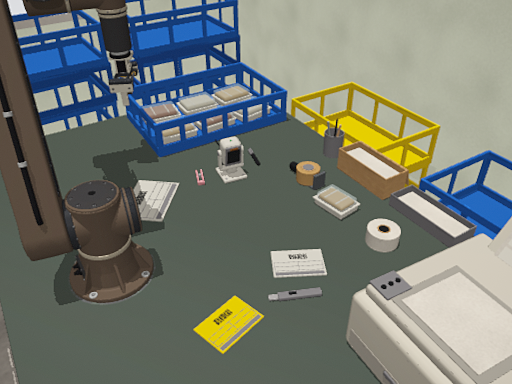

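View pics/wrist0.png

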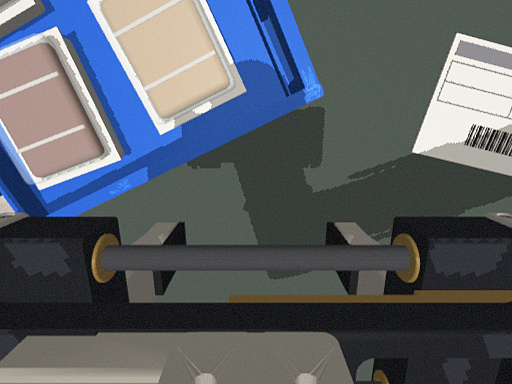

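The top view shows the target, the smaller white card, at about (340,199). The box knife is at (378,230), the scanner at (148,172) facing right, the big look-alike at (145,293) and the yellow one at (373,302). Next I'll measure them.

```bash
cat > h.py <<'E'
import numpy as np,cv2
from station import *
def ray(n,uv,c=None):
    c=c or get_calibration(n);K=np.array(c["K"]);P=np.array(c["pose"])
    d=np.array([(uv[0]-K[0,2])/K[0,0],-(uv[1]-K[1,2])/K[1,1],-1.])
    return P[:3,3],P[:3,:3]@d
def onz(n,uv,z,c=None):
    o,d=ray(n,uv,c);return o+d*(z-o[2])/d[2]
def proj(n,p,c=None):
    c=c or get_calibration(n);K=np.array(c["K"]);P=np.array(c["pose"])
    q=P[:3,:3].T@(np.array(p)-P[:3,3]);return K[0,0]*q[0]/-q[2]+K[0,2],K[1,1]*q[1]/q[2]+K[1,2]
def card(im,n,roi,z=0.003,c=None,thr=120):
    x0,y0,x1,y1=roi
    g=im[y0:y1,x0:x1].min(axis=2)
    m=(g>thr).astype(np.uint8)
    m=cv2.morphologyEx(m,cv2.MORPH_CLOSE,np.ones((7,7)))
    cs,_=cv2.findContours(m,cv2.RETR_EXTERNAL,cv2.CHAIN_APPROX_NONE)
    k=max(cs,key=cv2.contourArea).reshape(-1,2)+[x0,y0]
    w=np.array([onz(n,p,z,c)[:2] for p in k]).astype(np.float32)
    return cv2.minAreaRect(w*1000),k
def save(im,name,roi=None,s=1):
    if roi: im=im[roi[1]:roi[3],roi[0]:roi[2]]
    cv2.imwrite("pics/"+name,cv2.cvtColor(cv2.resize(im,None,fx=s,fy=s,interpolation=cv2.INTER_CUBIC),cv2.COLOR_RGB2BGR))
E
python3 - <<'E'
from h import *
im=cv2.cvtColor(cv2.imread("pics/top0.png"),cv2.COLOR_BGR2RGB)
sd=cv2.cvtColor(cv2.imread("pics/side0.png"),cv2.COLOR_BGR2RGB)
r,k=card(im,"top",(300,155,375,240));print("card",r,cv2.boxPoints(r).tolist())
r,k=card(sd,"side",(260,240,335,285));print("card side",r)
# foot visible corners
save(im,"t1.png",(90,100,220,230),5);save(sd,"s1.png",(180,125,280,195),7);save(im,"t2.png",(300,150,400,260),5)
E
```

```text
card ((471.2481384277344, -251.59603881835938), (109.98882293701172, 154.8486785888672), 61.980552673339844) [[377.0640869140625, -263.772705078125], [513.7626342773438, -336.51617431640625], [565.4321899414062, -239.41937255859375], [428.733642578125, -166.6759033203125]]
card side ((471.869384765625, -255.29119873046875), (110.00936126708984, 153.2725067138672), 61.8994026184082)
```

View pics/t1.png

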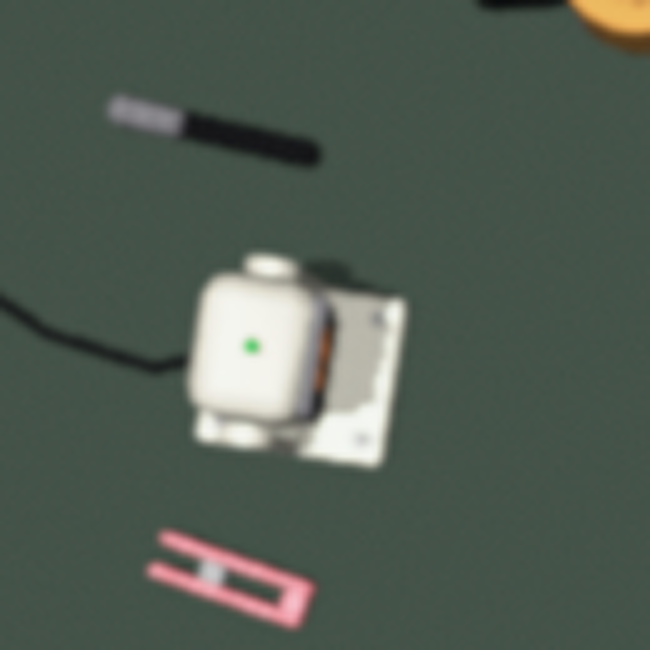

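View pics/s1.png

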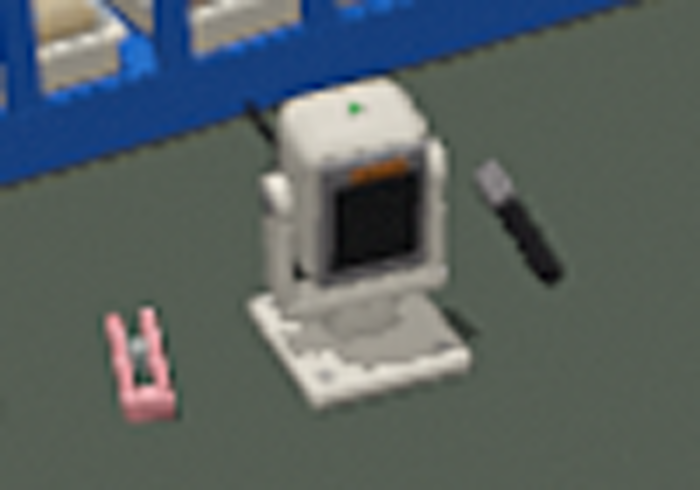

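View pics/t2.png

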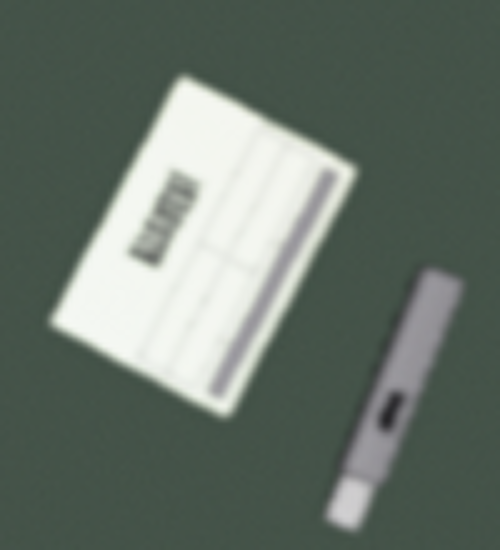

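```bash
cat >> h.py <<'E'
from scipy.spatial.transform import Rotation as Ro
def goto(p=None,yaw=None,rpy=None):
    s=get_state();R0=Ro.from_euler('xyz',s["ee_rot"])
    if p is not None:
        d=R0.inv().apply(np.array(p)-s["eef_pos"]);print("slide",np.round(d/0.5,4).tolist(),"rows>=",round(np.linalg.norm(d)/.0417,1))
    if yaw is not None: rpy=[np.pi,0,yaw]
    if rpy is not None:
        v=(R0.inv()*Ro.from_euler('xyz',rpy)).as_rotvec();print("turn",np.round(v/2/np.pi,4).tolist(),"rows>=",round(np.degrees(np.linalg.norm(v))/7.16,1))
E
python3 - <<'E'
from h import *
f=lambda u,v:onz("top",(90+u/5,100+v/5),0.012)[:2]
A=f(403,300);B=f(380,466);C=f(195,440)
print("front corners",A,B,"backleft",C)
e1=(A-B);e2=(B-C)
print(np.linalg.norm(e1),np.linalg.norm(e2),np.degrees(np.arctan2(e1[1],e1[0])),np.degrees(np.arctan2(e2[1],e2[0])))
print("centre",(A+C)/2)
g=lambda u,v:onz("side",(180+u/7,125+v/7),0.012)[:2]
A=g(468,355);B=g(318,400);C=g(250,302)
e1=(A-B);e2=(B-C)
print("side",A,B,C,np.linalg.norm(e1),np.linalg.norm(e2),np.degrees(np.arctan2(e1[1],e1[0])),np.degrees(np.arctan2(e2[1],e2[0])),(A+C)/2)
for n,p in dict(clipA=(165,538),clipB=(297,626),mkA=(110,105),mkB=(320,155)).items(): print(n,onz("top",(90+p[0]/5,100+p[1]/5),0.01)[:2])
print("knife",[onz("top",(300+a/5,150+b/5),.014)[:2] for a,b in((440,275),(345,525))])
goto([0.471,-0.253,0.06]) 
E
```

```text
front corners [0.57291737 0.20419775] [0.48372551 0.21518769] backleft [0.49723853 0.31439229]
0.08986637920474135 0.10012069443318815 -7.024400105050294 -97.75673015669808
centre [0.53507795 0.25929502]
side [0.57167405 0.19884295] [0.4855388  0.20468552] [0.49917905 0.30497094] 0.08633316718515564 0.10120880365705338 -3.8804393610678285 -97.74551426603698 [0.53542655 0.25190695]
clipA [0.44484487 0.32993828]
clipB [0.39828313 0.25853905]
mkA [0.67849369 0.36454945]
mkB [0.65162861 0.25052089]
knife [array([ 0.45465146, -0.37598047]), array([ 0.32246504, -0.32410645])]
slide [1.0688, 1.3842, 0.2914] rows>= 21.3
```

The scanner centre is about (0.535, 0.259) and it faces −97.6°. The card needs a +20.3° turn and a shift of about (+0.0425, +0.351). I'll move over to the card now.

```bash
python3 -m crank '[{"turn":[0,0,0.25],"slide":[0.53,0.69,0],"fingers":0.1},{"turn":[0,0,0.25],"slide":[0.53,0.69,0],"fingers":0.1},{"turn":[0,0,0.25],"slide":[0.53,0.69,0],"fingers":0.1},{"turn":[0,0,0.25],"slide":[0.53,0.69,0],"fingers":0.1},{"turn":[0,0,0.25],"slide":[0.53,0.69,0],"fingers":0.1}]'; python3 -c "
from h import *
print(get_state()['q']);goto([0.471,-0.253,0.1],yaw=-2.057)"
```

```text
t: 0.57
eef_pos: [0.3398, 0.3984, 0.205]
ee_rot: [3.141, -0.0, -1.091]
force: [1.1, 0.0, 0.1]
width: 0.0598
[ 1.23947735e+00  1.09580652e-01 -3.18835759e-01 -9.78045058e-05
 -1.14302730e+00 -7.59262362e-01]
slide [1.2765, 0.369, 0.2108] rows>= 16.1
turn [0.0, -0.0001, 0.1538] rows>= 7.7
```

```bash
python3 -m crank '[{"turn":[0,0,0.1538],"slide":[0.9,0.15,0],"fingers":0.1},{"turn":[0,0,0.1538],"slide":[0.9,0.15,0],"fingers":0.1},{"turn":[0,0,0.1538],"slide":[0.9,0.15,0],"fingers":0.1},{"turn":[0,0,0.1538],"slide":[0.9,0.15,0],"fingers":0.1},{"turn":[0,0,0.1538],"slide":[0.9,0.15,0],"fingers":0.1}]'; python3 -c "
from h import *
goto([0.471,-0.253,0.1],yaw=-2.057)"
```

```text
t: 0.98
eef_pos: [0.4056, 0.2008, 0.2056]
ee_rot: [-3.141, 0.001, -1.715]
force: [0.8, -0.4, -0.4]
width: 0.0483
slide [0.8794, -0.2602, 0.2109] rows>= 11.3
turn [-0.0, 0.0001, 0.0544] rows>= 2.7
```

```bash
python3 -m crank '[{"turn":[0,0,0.0544],"slide":[0.88,-0.26,0.05],"fingers":0.1},{"turn":[0,0,0.0544],"slide":[0.88,-0.26,0.05],"fingers":0.1},{"turn":[0,0,0.0544],"slide":[0.88,-0.26,0.05],"fingers":0.1},{"turn":[0,0,0.0544],"slide":[0.88,-0.26,0.05],"fingers":0.1},{"turn":[0,0,0.0544],"slide":[0.88,-0.26,0.05],"fingers":0.1}]'; python3 -c "
from h import *
goto([0.471,-0.253,0.1],yaw=-2.057)"
```

```text
t: 1.4
eef_pos: [0.4361, -0.0049, 0.1943]
ee_rot: [-3.141, 0.001, -2.052]
force: [1.6, 0.3, 0.1]
width: 0.0484
slide [0.4078, -0.2914, 0.1885] rows>= 6.4
turn [-0.0001, 0.0001, 0.0008] rows>= 0.0
```

```bash
python3 -m crank '[{"turn":[0,0,0],"slide":[0.408,-0.291,0.1],"fingers":0.1},{"turn":[0,0,0],"slide":[0.408,-0.291,0.1],"fingers":0.1},{"turn":[0,0,0],"slide":[0.408,-0.291,0.1],"fingers":0.1},{"turn":[0,0,0],"slide":[0.408,-0.291,0.1],"fingers":0.1},{"turn":[0,0,0],"slide":[0.408,-0.291,0.1],"fingers":0.1}]';  python3 -m crank '[{"turn":[0,0,0],"slide":[0.11,-0.08,0.1],"fingers":0.1},{"turn":[0,0,0],"slide":[0.11,-0.08,0.1],"fingers":0.1},{"turn":[0,0,0],"slide":[0.11,-0.08,0.1],"fingers":0.1}]'; python3 -c "
from h import *
goto([0.471,-0.253,0.03],yaw=-2.057)
save(grab_frame('wrist'),'w1.png')
r,k=card(grab_frame('side'),'side',(240,220,340,290));print(r)"
```

```text
t: 1.82
eef_pos: [0.4644, -0.2075, 0.153]
ee_rot: [-3.141, 0.0, -2.052]
force: [1.4, 1.6, 0.5]
width: 0.0482
t: 2.07
eef_pos: [0.4721, -0.276, 0.098]
ee_rot: [3.134, -0.002, -2.056]
force: [-0.8, 0.5, 0.8]
width: 0.0481
slide [-0.04, 0.0225, 0.136] rows>= 1.7
turn [0.0012, -0.0003, 0.0002] rows>= 0.1
((471.2280578613281, -254.8885040283203), (109.78307342529297, 151.4911346435547), 62.07589340209961)
```

View pics/w1.png

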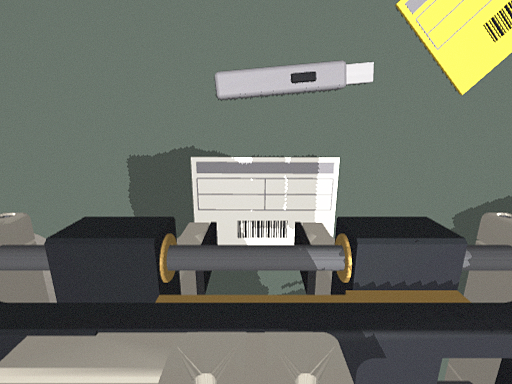

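The wrist view shows the target card squared under the fingers at (192–340, 157–245), with its barcode at (262,230). The knife and the yellow card are well clear. I'll come down onto the card.

```bash
python3 -c "
from h import *
print(get_state()['eef_pos'],get_state()['force']);goto([0.471,-0.253,0.02],yaw=-2.057)"
```

```text
[ 0.47326421 -0.27362461  0.10147046] [-0.50360831 -0.24021532  1.16149444]
slide [-0.0346, 0.0226, 0.163] rows>= 2.0
turn [0.0006, -0.0002, 0.0004] rows>= 0.0
```

```bash
python3 -m crank '[{"turn":[0,0,0],"slide":[-0.034,0.022,0.08],"fingers":0.1},{"turn":[0,0,0],"slide":[-0.034,0.022,0.15],"fingers":0.1},{"turn":[0,0,0],"slide":[-0.034,0.022,0.172],"fingers":0.1},{"turn":[0,0,0],"slide":[-0.034,0.022,0.176],"fingers":0.1},{"turn":[0,0,0],"slide":[-0.034,0.022,0.18],"fingers":0.1}]'; python3 -m crank '[{"turn":[0,0,0],"slide":[0,0,0.004],"fingers":0.1},{"turn":[0,0,0],"slide":[0,0,0.006],"fingers":0.1},{"turn":[0,0,0],"slide":[0,0,0.006],"fingers":0.1}]'
```

```text
t: 2.58
eef_pos: [0.4736, -0.2517, 0.0142]
ee_rot: [-3.141, -0.0, -2.05]
force: [0.1, 0.3, 0.9]
width: 0.0482
t: 2.83
eef_pos: [0.4737, -0.2524, 0.0116]
ee_rot: [-3.139, 0.001, -2.051]
force: [0.7, 0.0, -0.5]
width: 0.0483
```

Surface is at 3 mm, so about 8.5 mm remains. I'll go down in small increments.

```bash
python3 -m crank '[{"turn":[0,0,0],"slide":[0,0,0.006],"fingers":0.1},{"turn":[0,0,0],"slide":[0,0,0.011],"fingers":0.1},{"turn":[0,0,0],"slide":[0,0,0.014],"fingers":0.1},{"turn":[0,0,0],"slide":[0,0,0.014],"fingers":0.1}]'; python3 -m crank '[{"turn":[0,0,0],"slide":[0,0,0.003],"fingers":0.1},{"turn":[0,0,0],"slide":[0,0,0.003],"fingers":0.1}]'
```

```text
t: 3.17
eef_pos: [0.4725, -0.2524, 0.0031]
ee_rot: [3.141, -0.0, -2.052]
force: [0.2, -0.6, -0.9]
width: 0.0483
t: 3.33
eef_pos: [0.4726, -0.2524, 0.0016]
ee_rot: [3.141, -0.0, -2.052]
force: [-0.1, -0.4, 0.7]
width: 0.0482
```

```bash
python3 -m crank '[{"turn":[0,0,0],"slide":[0,0,0.002],"fingers":0.1},{"turn":[0,0,0],"slide":[0,0,0.002],"fingers":0.1},{"turn":[0,0,0],"slide":[0,0,0.002],"fingers":0.1}]'; python3 -c "
from h import *
print(get_state()['force'],get_state()['eef_pos'])"
```

```text
t: 3.58
eef_pos: [0.4728, -0.2524, 0.0008]
ee_rot: [3.141, -0.0, -2.052]
force: [0.5, 0.0, 0.0]
width: 0.048
[0.46544078 0.04520741 0.04703039] [ 0.47277276 -0.2524028   0.0008109 ]
```

```bash
python3 -m crank '[{"turn":[0,0,0],"slide":[0,0,0.002],"fingers":0.1},{"turn":[0,0,0],"slide":[0,0,0.002],"fingers":0.1}]';python3 -m crank '[{"turn":[0,0,0],"slide":[0,0,0.002],"fingers":0.1},{"turn":[0,0,0],"slide":[0,0,0.002],"fingers":0.1}]';python3 -m crank '[{"turn":[0,0,0],"slide":[0,0,0.002],"fingers":0.1},{"turn":[0,0,0],"slide":[0,0,0.002],"fingers":0.1}]'
```

```text
t: 3.75
eef_pos: [0.4728, -0.2524, -0.0002]
ee_rot: [3.142, -0.0, -2.052]
force: [-0.5, -1.0, 0.4]
width: 0.0479
t: 3.92
eef_pos: [0.4727, -0.2524, -0.0013]
ee_rot: [3.141, -0.0, -2.052]
force: [-0.3, -0.1, 0.3]
width: 0.0483
t: 4.08
eef_pos: [0.4727, -0.2524, -0.0023]
ee_rot: [3.141, -0.0, -2.052]
force: [0.5, -0.0, 0.6]
width: 0.0483
```

```bash
python3 -c "
from h import *
save(grab_frame('side'),'s2.png',(200,180,360,300),5)"
```

```text
(no output)
```

View pics/s2.png

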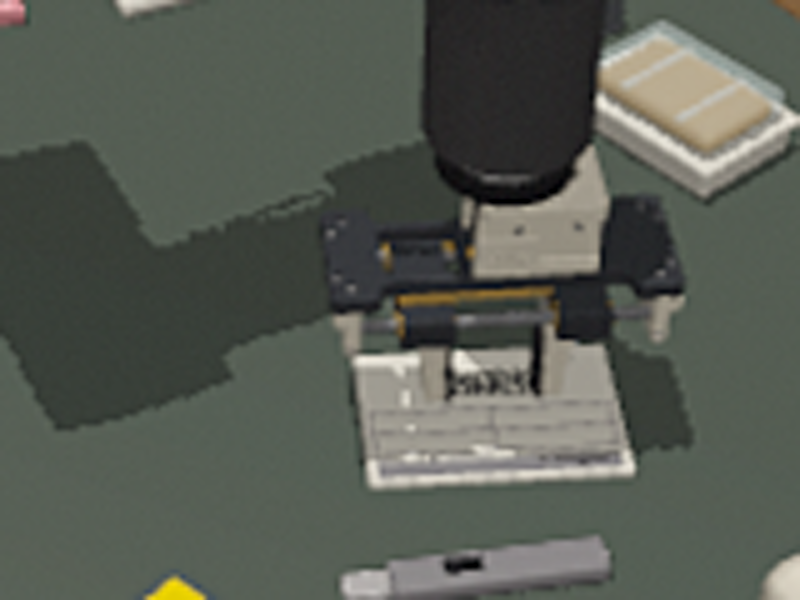

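The side view shows the fingertips just over the card's middle at (287,259) and (310,258), about at contact. I'll keep lowering in 1 mm steps.

```bash
for i in 1 ; do python3 -m crank '[{"turn":[0,0,0],"slide":[0,0,0.002],"fingers":0.1},{"turn":[0,0,0],"slide":[0,0,0.002],"fingers":0.1}]';python3 -m crank '[{"turn":[0,0,0],"slide":[0,0,0.002],"fingers":0.1},{"turn":[0,0,0],"slide":[0,0,0.002],"fingers":0.1}]';python3 -m crank '[{"turn":[0,0,0],"slide":[0,0,0.002],"fingers":0.1},{"turn":[0,0,0],"slide":[0,0,0.002],"fingers":0.1}]';done
```

```text
t: 4.3
eef_pos: [0.4727, -0.2524, -0.0033]
ee_rot: [3.141, -0.0, -2.052]
force: [0.3, -0.1, -0.1]
width: 0.0483
t: 4.47
eef_pos: [0.4727, -0.2524, -0.0043]
ee_rot: [3.141, -0.0, -2.052]
force: [-0.2, 0.7, -0.3]
width: 0.0481
t: 4.63
eef_pos: [0.4727, -0.2524, -0.0053]
ee_rot: [3.141, -0.0, -2.052]
force: [0.4, 0.7, -0.6]
width: 0.048
```

```bash
for i in 1 ; do python3 -m crank '[{"turn":[0,0,0],"slide":[0,0,0.002],"fingers":0.1},{"turn":[0,0,0],"slide":[0,0,0.002],"fingers":0.1}]';python3 -m crank '[{"turn":[0,0,0],"slide":[0,0,0.002],"fingers":0.1},{"turn":[0,0,0],"slide":[0,0,0.002],"fingers":0.1}]';done; python3 -c "
from h import *
save(grab_frame('side'),'s3.png',(230,200,350,290),6); s=get_state();print(s['joint_efforts'],s['force'],s['eef_pos'])"
```

```text
t: 4.8
eef_pos: [0.4727, -0.2524, -0.0063]
ee_rot: [3.141, -0.0, -2.052]
force: [0.1, -0.5, -0.0]
width: 0.048
t: 4.97
eef_pos: [0.4727, -0.2524, -0.0073]
ee_rot: [3.141, -0.0, -2.052]
force: [0.2, -1.2, 0.4]
width: 0.0483
[ 3.35401310e-03 -4.87936807e+01  1.89855516e+01  4.53264356e+00
  2.99257936e-02  1.31899601e-04] [-0.54632724 -0.18854137  0.36355804] [ 0.47268887 -0.25239164 -0.00724478]
```

View pics/s3.png

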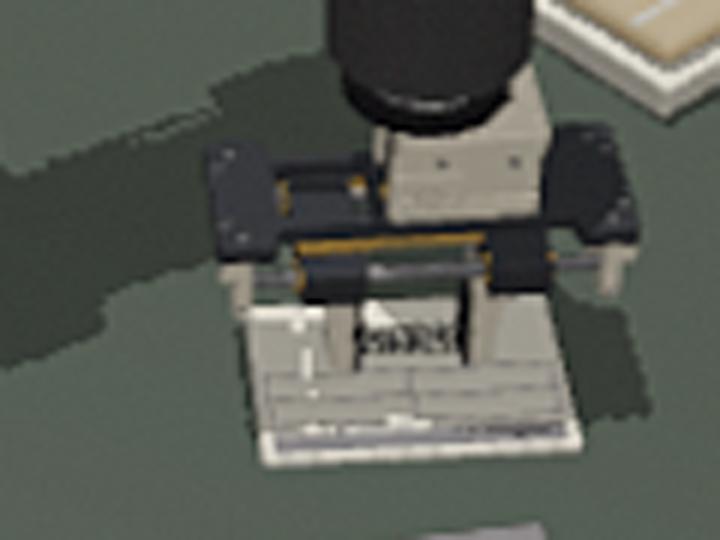

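```bash
python3 -c "
from h import *
for z in (-.007,.003,.010): print(z,proj('side',[.4727,-.2524,z]))
print(proj('side',[.4713,-.255,.003]))"
```

```text
-0.007 (np.float64(297.1642722170353), np.float64(264.0092076579763))
0.003 (np.float64(297.32252716439405), np.float64(261.5467027968669))
0.01 (np.float64(297.434131114049), np.float64(259.81010452217566))
(np.float64(297.4565155947804), np.float64(262.2618005257726))
```

```bash
for i in 1 ; do python3 -m crank '[{"turn":[0,0,0],"slide":[0,0,0.0015],"fingers":0.1},{"turn":[0,0,0],"slide":[0,0,0.0015],"fingers":0.1}]';python3 -m crank '[{"turn":[0,0,0],"slide":[0,0,0.0015],"fingers":0.1},{"turn":[0,0,0],"slide":[0,0,0.0015],"fingers":0.1}]';python3 -m crank '[{"turn":[0,0,0],"slide":[0,0,0.0015],"fingers":0.1},{"turn":[0,0,0],"slide":[0,0,0.0015],"fingers":0.1}]'; done|grep -v rot
```

```text
t: 5.18
eef_pos: [0.4727, -0.2524, -0.008]
force: [0.2, 0.6, 1.1]
width: 0.0485
t: 5.35
eef_pos: [0.4727, -0.2524, -0.0088]
force: [0.5, 0.4, -0.4]
width: 0.048
t: 5.52
eef_pos: [0.4727, -0.2524, -0.0095]
force: [0.5, 0.1, 0.3]
width: 0.0479
```

```bash
for i in 1 ; do python3 -m crank '[{"turn":[0,0,0],"slide":[0,0,0.0015],"fingers":0.1},{"turn":[0,0,0],"slide":[0,0,0.0015],"fingers":0.1}]';python3 -m crank '[{"turn":[0,0,0],"slide":[0,0,0.0015],"fingers":0.1},{"turn":[0,0,0],"slide":[0,0,0.0015],"fingers":0.1}]';python3 -m crank '[{"turn":[0,0,0],"slide":[0,0,0.0015],"fingers":0.1},{"turn":[0,0,0],"slide":[0,0,0.0015],"fingers":0.1}]';python3 -m crank '[{"turn":[0,0,0],"slide":[0,0,0.0015],"fingers":0.1},{"turn":[0,0,0],"slide":[0,0,0.0015],"fingers":0.1}]'; done|grep -v rot;  python3 -c "
from h import *
save(grab_frame('side'),'s4.png',(230,200,350,290),6);save(grab_frame('wrist'),'w4.png'); s=get_state();print(s['joint_efforts'],s['force'],s['eef_pos'])"
```

```text
t: 5.68
eef_pos: [0.4727, -0.2524, -0.0102]
force: [-0.2, -0.2, -0.8]
width: 0.0486
t: 5.85
eef_pos: [0.4727, -0.2524, -0.011]
force: [-0.1, 0.5, 0.1]
width: 0.0478
t: 6.02
eef_pos: [0.4727, -0.2524, -0.0118]
force: [0.2, -0.6, -0.2]
width: 0.0479
t: 6.18
eef_pos: [0.4727, -0.2524, -0.0125]
force: [0.4, 0.0, 0.4]
width: 0.0481
[-1.76502690e-03 -4.91108751e+01  1.86712396e+01  4.45711702e+00
  1.19799905e-02 -6.35849892e-05] [ 0.39673908  0.36002895 -0.01052684] [ 0.47275072 -0.25240576 -0.01242821]
```

View pics/s4.png

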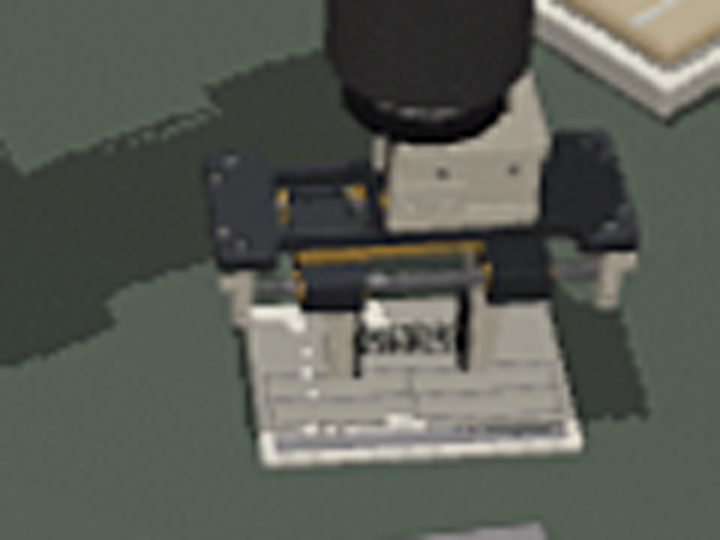

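View pics/w4.png

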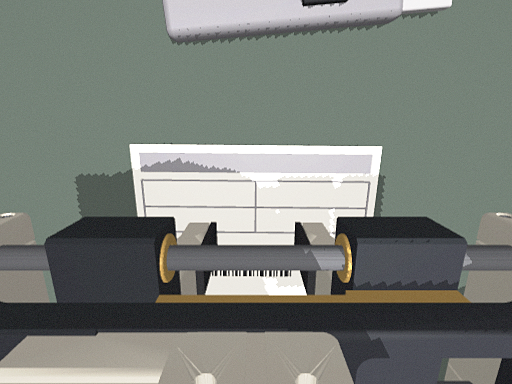

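```bash
python3 -c "
from h import *
R=Ro.from_euler('xyz',[np.pi,0,-2.052])
for p in [(330,377),(357,377),(470,371),(493,365)]:
  uv=(230+p[0]/6,200+p[1]/6)
  for z in (0.003,.008): print(p,z,np.round(R.inv().apply(onz('side',uv,z)-[.4727,-.2524,0])*1000,1))
"
```

```text
(330, 377) 0.003 [ 2.5 36.4 -3. ]
(330, 377) 0.008 [ 7.5 37.2 -8. ]
(357, 377) 0.003 [ 3.5 23.4 -3. ]
(357, 377) 0.008 [ 8.5 24.2 -8. ]
(470, 371) 0.003 [  3.7 -31.7  -3. ]
(470, 371) 0.008 [  8.7 -30.6  -8. ]
(493, 365) 0.003 [  0.5 -43.5  -3. ]
(493, 365) 0.008 [  5.5 -42.3  -8. ]
```

By the side view the tips are still about 5–6 mm above the card, so the reported z reads about 20 mm low. I'll keep going down.

```bash
for i in 1 ; do python3 -m crank '[{"turn":[0,0,0],"slide":[0,0,0.003],"fingers":0.1},{"turn":[0,0,0],"slide":[0,0,0.003],"fingers":0.1}]';python3 -m crank '[{"turn":[0,0,0],"slide":[0,0,0.002],"fingers":0.1},{"turn":[0,0,0],"slide":[0,0,0.002],"fingers":0.1}]';python3 -m crank '[{"turn":[0,0,0],"slide":[0,0,0.0015],"fingers":0.1},{"turn":[0,0,0],"slide":[0,0,0.0015],"fingers":0.1}]'; done|grep -v rot
```

```text
t: 6.45
eef_pos: [0.4727, -0.2524, -0.0141]
force: [-0.1, -0.2, -0.4]
width: 0.048
t: 6.62
eef_pos: [0.4727, -0.2524, -0.0151]
force: [-0.9, 0.0, -0.3]
width: 0.048
t: 6.78
eef_pos: [0.4727, -0.2524, -0.0158]
force: [-1.3, 0.9, -0.1]
width: 0.0483
```

```bash
for i in 1 ; do python3 -m crank '[{"turn":[0,0,0],"slide":[0,0,0.0015],"fingers":0.1},{"turn":[0,0,0],"slide":[0,0,0.0015],"fingers":0.1}]';python3 -m crank '[{"turn":[0,0,0],"slide":[0,0,0.0015],"fingers":0.1},{"turn":[0,0,0],"slide":[0,0,0.0015],"fingers":0.1}]';python3 -m crank '[{"turn":[0,0,0],"slide":[0,0,0.0015],"fingers":0.1},{"turn":[0,0,0],"slide":[0,0,0.0015],"fingers":0.1}]'; done|grep -v rot
```

```text
t: 6.95
eef_pos: [0.4727, -0.2524, -0.0165]
force: [-0.5, -0.5, -0.2]
width: 0.0482
t: 7.12
eef_pos: [0.4727, -0.2524, -0.0173]
force: [1.1, -1.1, -0.2]
width: 0.0483
t: 7.28
eef_pos: [0.4729, -0.2524, -0.0177]
force: [-0.7, -0.3, 1.5]
width: 0.0476
```

```bash
for i in 1 ; do python3 -m crank '[{"turn":[0,0,0],"slide":[0,0,0.001],"fingers":0.1},{"turn":[0,0,0],"slide":[0,0,0.001],"fingers":0.1}]';python3 -m crank '[{"turn":[0,0,0],"slide":[0,0,0.001],"fingers":0.1},{"turn":[0,0,0],"slide":[0,0,0.001],"fingers":0.1}]'; done|grep -v rot
```

```text
t: 7.45
eef_pos: [0.4731, -0.2525, -0.0178]
force: [-1.6, -0.7, 7.3]
width: 0.0482
t: 7.62
eef_pos: [0.4733, -0.2527, -0.0178]
force: [-2.2, 1.1, 12.2]
width: 0.0484
```

Contact at 12 N; the reported z reads about 21 mm below the true tip height. Now I'll work out the slide.

```bash
python3 -c "
from h import *
p=get_state()['eef_pos']
goto(p+np.array([.0121,.1,0]),yaw=-2.052+.1)"
```

```text
slide [-0.1886, 0.0709, -0.0001] rows>= 2.4
turn [-0.0002, -0.0, -0.0158] rows>= 0.8
```

```bash
python3 -m crank '[{"turn":[0,0,-0.0032],"slide":[-0.038,0.014,0],"fingers":0.1},{"turn":[0,0,-0.0064],"slide":[-0.076,0.028,0],"fingers":0.1},{"turn":[0,0,-0.0096],"slide":[-0.114,0.042,0],"fingers":0.1},{"turn":[0,0,-0.0128],"slide":[-0.152,0.056,0],"fingers":0.1},{"turn":[0,0,-0.016],"slide":[-0.19,0.07,0],"fingers":0.1}]';python3 -c "
from h import *
r,k=card(grab_frame('side'),'side',(180,180,340,290),thr=110);print(r)
save(grab_frame('side'),'s5.png');p=get_state();print(p['force'],p['eef_pos']);p=p['eef_pos']
goto(p+np.array([.0121,.1,0]),yaw=-2.052+.2)"
```

```text
t: 8.03
eef_pos: [0.4871, -0.1515, -0.0178]
ee_rot: [-3.139, 0.0, -1.949]
force: [0.5, -2.5, 8.4]
width: 0.0485
((490.45977783203125, -143.66734313964844), (134.46966552734375, 152.1437530517578), 67.60063171386719)
[0.88519188 1.44599715 8.44192032] [ 0.48754149 -0.15004719 -0.01780812]
slide [-0.1949, 0.0511, 0.0001] rows>= 2.4
turn [-0.0004, 0.0001, -0.0152] rows>= 0.8
```

View pics/s5.png

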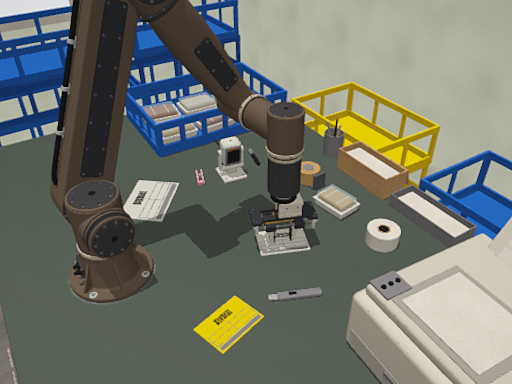

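The card at (282,240) follows, now at 67.6°. Continuing.

```bash
python3 -m crank '[{"turn":[0,0,-0.003],"slide":[-0.039,0.010,0.0005],"fingers":0.1},{"turn":[0,0,-0.006],"slide":[-0.078,0.020,0.0005],"fingers":0.1},{"turn":[0,0,-0.009],"slide":[-0.117,0.03,0.0005],"fingers":0.1},{"turn":[0,0,-0.012],"slide":[-0.156,0.04,0.0005],"fingers":0.1},{"turn":[0,0,-0.015],"slide":[-0.195,0.05,0.0005],"fingers":0.1}]';python3 -c "
from h import *
p=get_state()['eef_pos']
goto(p+np.array([.0121,.1,0]),yaw=-2.052+.3)
goto([.5157,.0985,p[2]],yaw=-2.052+.354)"
```

```text
t: 8.55
eef_pos: [0.5002, -0.0514, -0.0178]
ee_rot: [-3.139, 0.001, -1.855]
force: [-0.7, -2.8, 12.0]
width: 0.0479
slide [-0.1988, 0.0329, 0.0] rows>= 2.4
turn [-0.0004, 0.0001, -0.0164] rows>= 0.8
slide [-0.2964, 0.0543, 0.0] rows>= 3.6
turn [-0.0004, 0.0001, -0.025] rows>= 1.3
```

```bash
python3 -m crank '[{"turn":[0,0,-0.004],"slide":[-0.04,0.007,0],"fingers":0.1},{"turn":[0,0,-0.008],"slide":[-0.08,0.014,0],"fingers":0.1},{"turn":[0,0,-0.012],"slide":[-0.12,0.021,0],"fingers":0.1},{"turn":[0,0,-0.016],"slide":[-0.16,0.029,0],"fingers":0.1},{"turn":[0,0,-0.02],"slide":[-0.2,0.036,0],"fingers":0.1}]';python3 -c "
from h import *
p=get_state()['eef_pos'];print(p)
goto([.5157,.0985,p[2]],yaw=-2.052+.354)
save(grab_frame('top'),'t6.png',(100,110,300,260),4)"
```

```text
t: 8.97
eef_pos: [0.5109, 0.0499, -0.0179]
ee_rot: [-3.139, 0.001, -1.729]
force: [0.3, -2.3, 11.0]
width: 0.0482
[ 0.51088056  0.04994995 -0.01785065]
slide [-0.0974, 0.0058, 0.0] rows>= 1.2
turn [-0.0004, 0.0001, -0.0049] rows>= 0.2
```

View pics/t6.png

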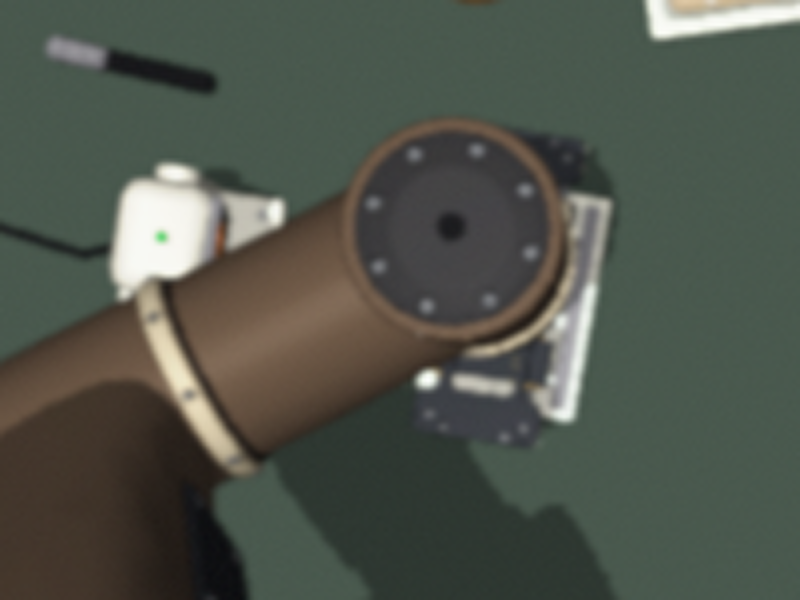

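```bash
python3 -m crank '[{"turn":[0,0,-0.002],"slide":[-0.03,0.002,0],"fingers":0.1},{"turn":[0,0,-0.004],"slide":[-0.06,0.004,0],"fingers":0.1},{"turn":[0,0,-0.005],"slide":[-0.09,0.006,0],"fingers":0.1},{"turn":[0,0,-0.005],"slide":[-0.097,0.006,0],"fingers":0.1},{"turn":[0,0,-0.005],"slide":[-0.097,0.006,0],"fingers":0.1}]';python3 -m crank '[{"turn":[0,0,0],"slide":[0,0,-0.01],"fingers":0.1},{"turn":[0,0,0],"slide":[0,0,-0.06],"fingers":0.1},{"turn":[0,0,0],"slide":[0,0,-0.14],"fingers":0.1},{"turn":[0,0,0],"slide":[0.06,0,-0.2],"fingers":0.1},{"turn":[0,0,0],"slide":[0.12,0,-0.25],"fingers":0.1}]';python3 -m crank '[{"turn":[0,0,0],"slide":[0.08,0,-0.03],"fingers":0.1},{"turn":[0,0,0],"slide":[0.16,0,-0.06],"fingers":0.1},{"turn":[0,0,0],"slide":[0.24,0,-0.1],"fingers":0.1},{"turn":[0,0,0],"slide":[0.32,0,-0.1],"fingers":0.1},{"turn":[0,0,0],"slide":[0.4,0,-0.1],"fingers":0.1}]';python3 -c "
from h import *
im=grab_frame('top');save(im,'t7.png',(100,110,300,260),4)
im=grab_frame('wrist');save(im,'w7.png');im=grab_frame('side');save(im,'s7.png',(160,110,320,250),5)
"
```

```text
t: 9.43
eef_pos: [0.5163, 0.0991, -0.0178]
ee_rot: [-3.139, 0.002, -1.698]
force: [-0.1, 2.5, 11.0]
width: 0.0482
t: 9.85
eef_pos: [0.5071, 0.038, 0.1081]
ee_rot: [-3.14, 0.001, -1.697]
force: [1.2, -0.2, 0.1]
width: 0.0482
t: 10.27
eef_pos: [0.4811, -0.161, 0.1577]
ee_rot: [-3.138, 0.001, -1.699]
force: [1.0, 0.4, -0.1]
width: 0.0481
```

View pics/t7.png

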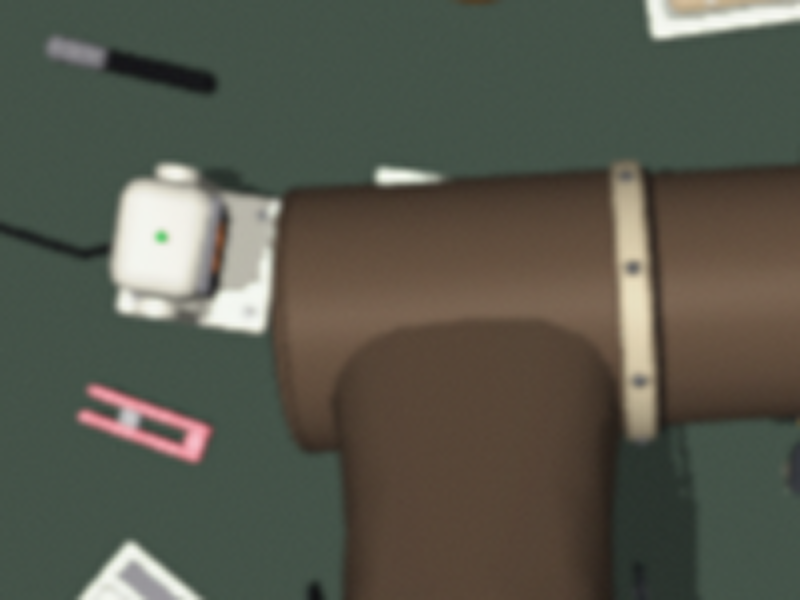

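View pics/w7.png

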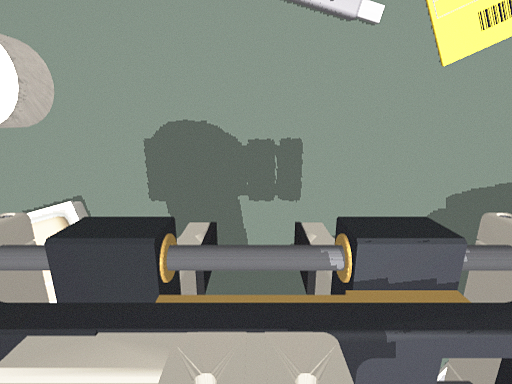

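View pics/s7.png

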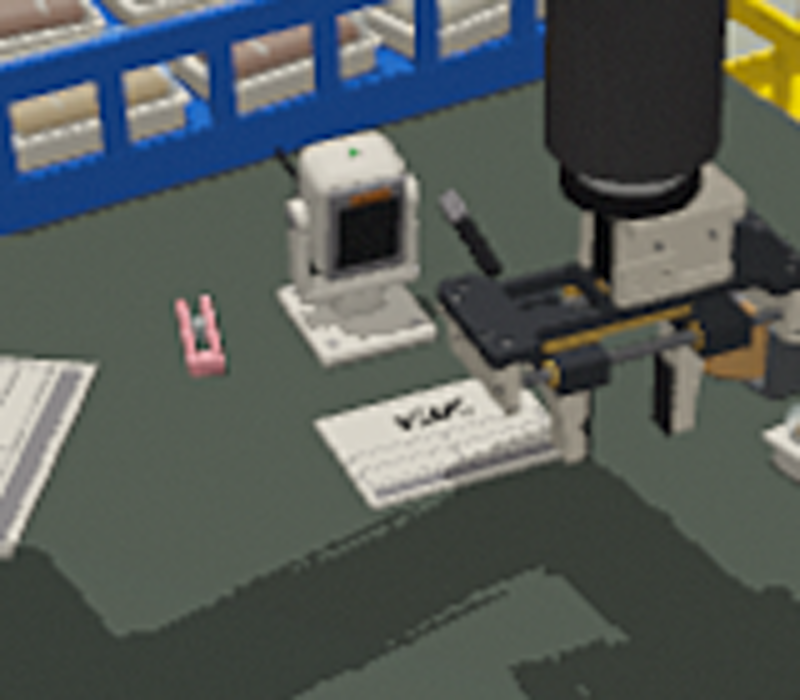

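The card is now square in front of the scanner, near (251,198) in the side view, though the arm partly covers it. I'll triangulate the head's LED for its present tilt and set up the move behind the scanner.

```bash
cat >> h.py <<'E'
def tri(uvs):
    A=np.zeros((3,3));b=np.zeros(3);L=[]
    for n,uv in uvs:
        o,d=ray(n,uv);d=d/np.linalg.norm(d);M=np.eye(3)-np.outer(d,d);A+=M;b+=M@o;L.append((o,d))
    p=np.linalg.solve(A,b);return p,[np.linalg.norm(np.cross(p-o,d)) for o,d in L]
C=np.array([.535,.257]);U=np.array([np.cos(np.radians(-97.6)),np.sin(np.radians(-97.6))]);V=np.array([-U[1],U[0]])
def sc(p): # scanner-frame: forward, lateral, z
    d=np.array(p[:2])-C;return np.round([d@U*1000,d@V*1000,p[2]*1000],1)
E
python3 -c "
from h import *
p,r=tri([('top',(140.4,169.2)),('side',(230.7,140.4))]);print(p,r,sc(p))
print(get_state()['eef_pos'])
T=C-U*.095
print(T);goto([T[0],T[1],.2],yaw=-1.703)"
```

```text
[0.53626451 0.25026065 0.14564792] [np.float64(0.002167330772447822), np.float64(0.0021673307724480667)] [  6.5   2.1 145.6]
[ 0.47986441 -0.16203562  0.15586842]
[0.54756436 0.35116548]
slide [-1.0353, 0.0034, -0.0882] rows>= 12.5
turn [0.0001, 0.0, -0.0003] rows>= 0.0
```

```bash
python3 -m crank '[{"turn":[0,0,0],"slide":[-0.05,0,-0.08],"fingers":-1},{"turn":[0,0,0],"slide":[-0.12,0.001,-0.088],"fingers":-1},{"turn":[0,0,0],"slide":[-0.2,0.001,-0.088],"fingers":-1},{"turn":[0,0,0],"slide":[-0.5,0.002,-0.088],"fingers":-1},{"turn":[0,0,0],"slide":[-0.5,0.002,-0.088],"fingers":-1}]' 10;python3 -c "
from h import *
T=C-U*.095
goto([T[0],T[1],.2],yaw=-1.703)"
```

```text
t: 10.83
eef_pos: [0.5035, 0.0251, 0.2003]
ee_rot: [-3.141, 0.001, -1.7]
force: [0.6, 0.1, 0.3]
width: 0.0206
slide [-0.658, -0.0036, 0.001] rows>= 7.9
turn [-0.0001, 0.0001, 0.0005] rows>= 0.0
```

```bash
python3 -m crank '[{"turn":[0,0,0],"slide":[-0.658,-0.0036,0],"fingers":-1},{"turn":[0,0,0],"slide":[-0.658,-0.0036,0],"fingers":-1},{"turn":[0,0,0],"slide":[-0.658,-0.0036,0],"fingers":-1},{"turn":[0,0,0],"slide":[-0.658,-0.0036,0],"fingers":-1},{"turn":[0,0,0],"slide":[-0.658,-0.0036,0],"fingers":-1}]';python3 -c "
from h import *
T=C-U*.095
goto([T[0],T[1],.2],yaw=-1.703)"
```

```text
t: 11.25
eef_pos: [0.5308, 0.2322, 0.1998]
ee_rot: [3.141, 0.0, -1.698]
force: [1.4, -0.2, 0.4]
width: 0.0008
slide [-0.2402, -0.003, -0.0003] rows>= 2.9
turn [0.0, 0.0, 0.0008] rows>= 0.0
```

```bash
python3 -m crank '[{"turn":[0,0,0.0008],"slide":[-0.24,-0.003,0],"fingers":-1},{"turn":[0,0,0.0008],"slide":[-0.24,-0.003,0],"fingers":-1},{"turn":[0,0,0.0008],"slide":[-0.24,-0.003,0],"fingers":-1},{"turn":[0,0,0.0008],"slide":[-0.24,-0.003,0],"fingers":-1}]';python3 -c "
from h import *
save(grab_frame('wrist'),'w8.png');im=grab_frame('top');save(im,'t8.png',(70,100,270,250),4);cv2.imwrite('pics/t8f.png',im[:,:,::-1])
r,k=card(im,'top',(180,140,260,220));print(r)
im=grab_frame('side');save(im,'s8.png',(160,100,320,230),5);cv2.imwrite('pics/s8f.png',im[:,:,::-1])
r,k=card(im,'side',(215,175,285,220));print(r)
print(get_state()['eef_pos'])
"
```

```text
t: 11.58
eef_pos: [0.5482, 0.3545, 0.1982]
ee_rot: [3.141, -0.001, -1.7]
force: [-0.3, -1.9, -0.3]
width: 0.0003
((515.6939697265625, 99.57376098632812), (110.44677734375, 154.98211669921875), 82.81686401367188)
((516.0466918945312, 96.01028442382812), (111.20629119873047, 153.7433624267578), 82.914306640625)
[0.5475977  0.34871915 0.19894104]
```

View pics/t8.png

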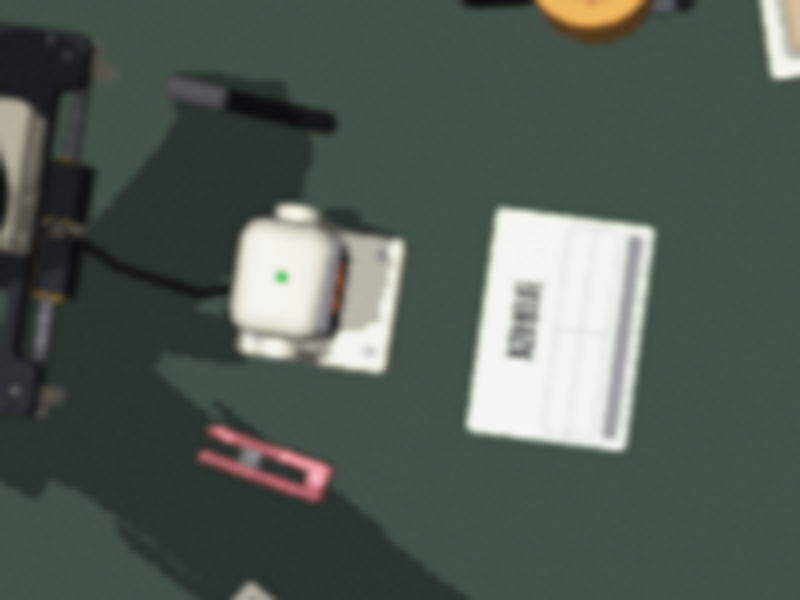

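View pics/s8.png

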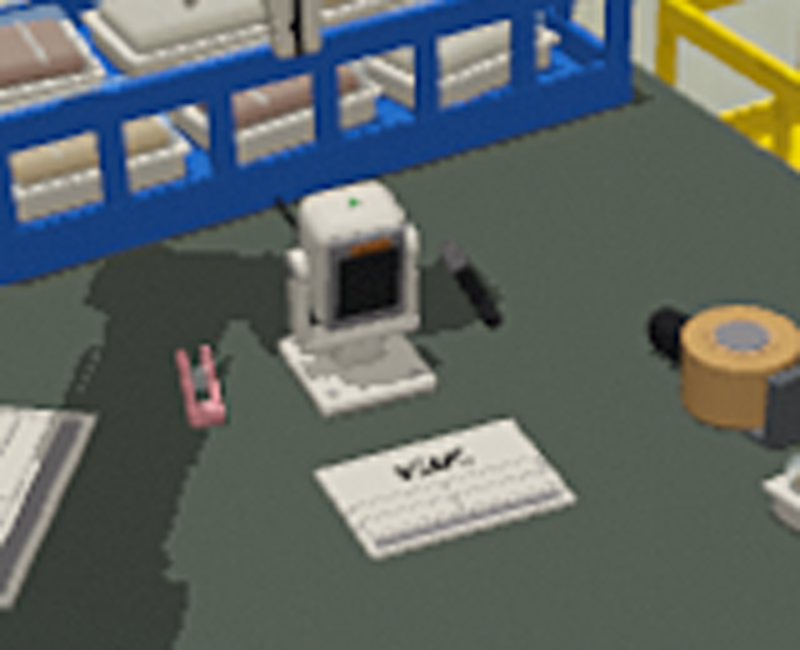

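View pics/w8.png

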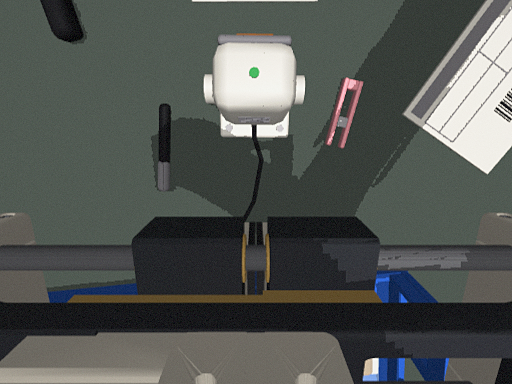

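The top view has the card's centre at (515.7, 99.6) mm at 82.8°, and the scanner at about 82.6°. The barcode is 136 mm ahead and about 1 mm off laterally, so the tilt should be about 0.62 rad. Before pushing I'll check the true tip height with the fingers shut: they show at (220,110) in the side view.

```bash
python3 -c "
from h import *
x,y=.5476,.3487
for z in (.19,.2,.21,.22,.23): print(z,proj('side',[x,y,z]),proj('side',np.r_[np.array([x,y])+U*.0095,z]))
p,r=tri([('top',(70+281/4,100+277/4)),('side',(160+353/5,100+203/5))]);print(p,r,sc(p))
T=C-U*.085;goto([T[0],T[1],.114],yaw=-1.7)
"
```

```text
0.19 (np.float64(219.05852991140375), np.float64(117.45598434701616)) (np.float64(219.98429170898575), np.float64(118.54965333935706))
0.2 (np.float64(218.91090440829205), np.float64(114.95370929227407)) (np.float64(219.83932844112078), np.float64(116.04084565468017))
0.21 (np.float64(218.76223475646074), np.float64(112.43373575563334)) (np.float64(219.6933355766931), np.float64(113.51421925077427))
0.22 (np.float64(218.61250983876695), np.float64(109.8958752998083)) (np.float64(219.5463021075998), np.float64(110.96958361583827))
0.23 (np.float64(218.4617183796856), np.float64(107.33993680290787)) (np.float64(219.39821686825002), np.float64(108.406745512506))
[0.5362213  0.25091285 0.1445415 ] [np.float64(0.002128810230518389), np.float64(0.0021288102305183102)] [  5.9   2.  144.5]
slide [0.0149, 0.0005, 0.1699] rows>= 2.0
turn [0.0002, -0.0002, -0.0005] rows>= 0.0
```

The offset of about 21 mm holds, so I'll lower to reported 0.114, a true 0.135.

```bash
python3 -m crank '[{"turn":[0,0,0],"slide":[0,0,0.08],"fingers":-1},{"turn":[0,0,0],"slide":[0,0,0.15],"fingers":-1},{"turn":[0,0,0],"slide":[0,0,0.17],"fingers":-1},{"turn":[0,0,0],"slide":[0.01,0,0.17],"fingers":-1},{"turn":[0,0,0],"slide":[0.01,0,0.17],"fingers":-1}]';python3 -c "
from h import *
p=get_state()['eef_pos'];print(sc(p))
save(grab_frame('side'),'s9.png',(160,100,320,230),5)"
```

```text
t: 12.15
eef_pos: [0.5484, 0.3417, 0.1159]
ee_rot: [-3.141, -0.001, -1.705]
force: [0.3, 0.3, 0.6]
width: 0.0004
[-85.7   2.  115.9]
```

View pics/s9.png

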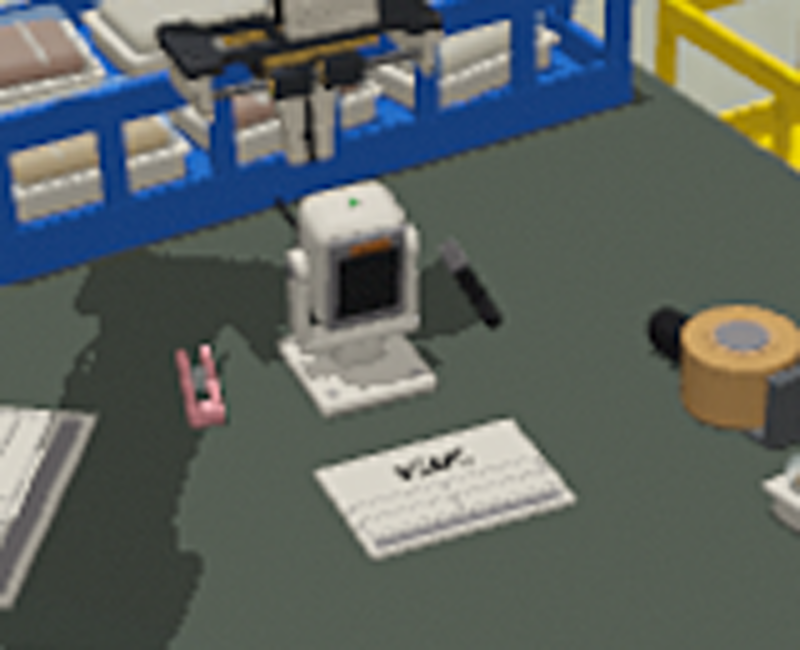

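```bash
python3 -m crank '[{"turn":[0,0,0],"slide":[0.03,-0.002,0.002],"fingers":-1},{"turn":[0,0,0],"slide":[0.06,-0.002,0.003],"fingers":-1},{"turn":[0,0,0],"slide":[0.08,-0.002,0.003],"fingers":-1},{"turn":[0,0,0],"slide":[0.09,-0.002,0.003],"fingers":-1}]';python3 -m crank '[{"turn":[0,0,0],"slide":[0.006,0,0],"fingers":-1},{"turn":[0,0,0],"slide":[0.012,0,0],"fingers":-1},{"turn":[0,0,0],"slide":[0.018,0,0],"fingers":-1},{"turn":[0,0,0],"slide":[0.018,0,0],"fingers":-1}]';python3 -c "
from h import *
p=get_state()['eef_pos'];print(sc(p))
save(grab_frame('side'),'s10.png',(160,100,320,230),5)"
```

```text
t: 12.53
eef_pos: [0.5431, 0.2965, 0.1147]
ee_rot: [-3.141, 0.001, -1.706]
force: [0.1, 0.3, 0.5]
width: 0.0008
t: 12.87
eef_pos: [0.542, 0.2892, 0.1135]
ee_rot: [-3.141, 0.0, -1.705]
force: [-0.1, -0.5, -0.2]
width: 0.0002
[-32.8   2.7 113.5]
```

View pics/s10.png

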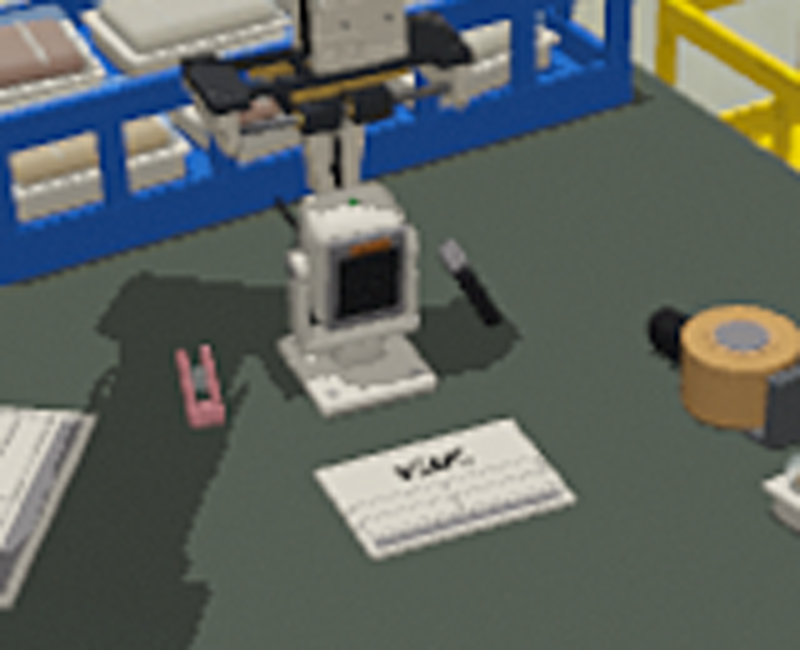

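No contact yet, but it's close. I'll push gently while watching the force.

```bash
python3 -m crank '[{"turn":[0,0,0],"slide":[0.004,-0.001,0],"fingers":-1},{"turn":[0,0,0],"slide":[0.008,-0.001,0],"fingers":-1},{"turn":[0,0,0],"slide":[0.012,-0.001,0],"fingers":-1},{"turn":[0,0,0],"slide":[0.012,-0.001,0],"fingers":-1}]';python3 -m crank '[{"turn":[0,0,0],"slide":[0.004,0,0],"fingers":-1},{"turn":[0,0,0],"slide":[0.008,0,0],"fingers":-1},{"turn":[0,0,0],"slide":[0.008,0,0],"fingers":-1}]';python3 -c "
from h import *
p=get_state()['eef_pos'];print(sc(p))
save(grab_frame('side'),'s11.png',(160,100,320,230),5)"
```

```text
t: 13.25
eef_pos: [0.5422, 0.2856, 0.1145]
ee_rot: [-3.14, 0.004, -1.704]
force: [-1.4, 6.1, 4.8]
width: 0.0002
t: 13.5
eef_pos: [0.5424, 0.2825, 0.1154]
ee_rot: [-3.138, 0.005, -1.703]
force: [-3.5, 7.2, 8.3]
width: 0.0005
[-26.2   3.9 115.4]
```

View pics/s11.png

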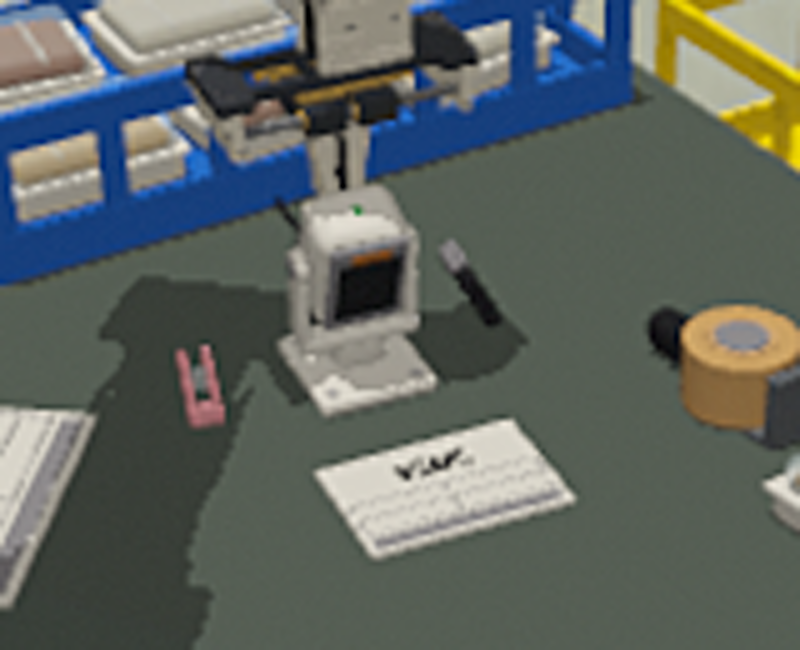

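The head is tipping. I'll carry on.

```bash
python3 -m crank '[{"turn":[0,0,0],"slide":[0.004,0.001,0],"fingers":-1},{"turn":[0,0,0],"slide":[0.008,0.001,0],"fingers":-1},{"turn":[0,0,0],"slide":[0.012,0.001,0],"fingers":-1},{"turn":[0,0,0],"slide":[0.016,0.001,0],"fingers":-1},{"turn":[0,0,0],"slide":[0.016,0.001,0],"fingers":-1}]';python3 -c "
from h import *
p=get_state()['eef_pos'];print(sc(p))
save(grab_frame('side'),'s12.png',(160,100,320,230),5)"
```

```text
t: 13.97
eef_pos: [0.5419, 0.2755, 0.1171]
ee_rot: [-3.136, 0.008, -1.703]
force: [-4.8, 8.1, 16.9]
width: 0.0002
[-19.3   4.4 117.1]
```

View pics/s12.png

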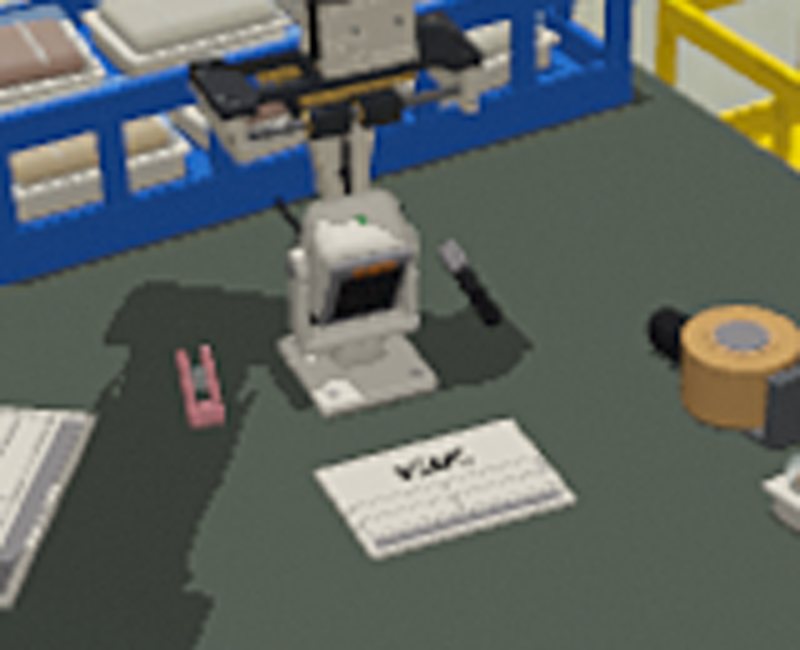

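```bash
python3 -m crank '[{"turn":[0,0,0],"slide":[0.002,0.002,-0.004],"fingers":-1},{"turn":[0,0,0],"slide":[0.006,0.002,-0.006],"fingers":-1},{"turn":[0,0,0],"slide":[0.01,0.002,-0.006],"fingers":-1},{"turn":[0,0,0],"slide":[0.01,0.002,-0.006],"fingers":-1}]';python3 -c "
from h import *
p=get_state()['eef_pos'];print(sc(p))
im=grab_frame('side');save(im,'s13.png',(200,125,260,185),12)
im2=grab_frame('top');save(im2,'t13.png',(110,140,190,200),9)"
```

```text
t: 14.35
eef_pos: [0.5403, 0.269, 0.1185]
ee_rot: [-3.137, 0.005, -1.703]
force: [2.1, 4.1, 6.0]
width: 0.0005
[-12.6   3.7 118.5]
```

View pics/s13.png

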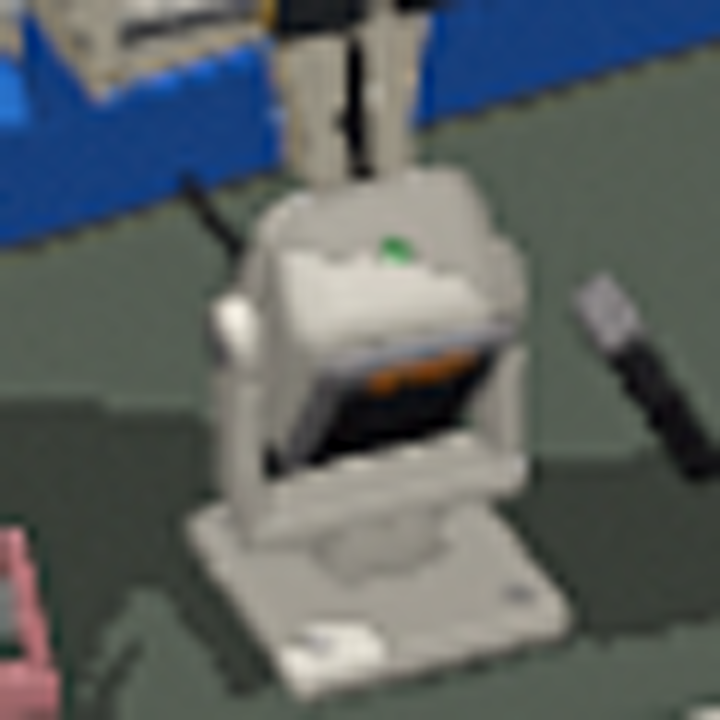

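View pics/t13.png

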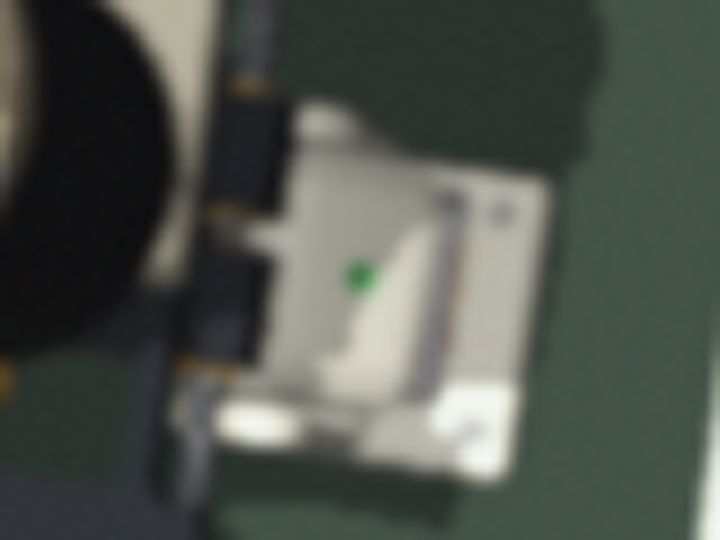

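```bash
python3 -c "
from h import *
for a,b in [((140.4,169.2),(230.7,140.4)),((150.,170.7),(233.1,145.8))]:
  p,r=tri([('top',a),('side',b)]);s=sc(p);print(p,r,s,np.arctan2(s[0],s[2]-100))
"
```

```text
[0.53626451 0.25026065 0.14564792] [np.float64(0.002167330772447822), np.float64(0.0021673307724480667)] [  6.5   2.1 145.6] 0.14159002360367964
[0.53389834 0.22983856 0.13450098] [np.float64(0.0022214702335945496), np.float64(0.0022214702335945275)] [ 27.1   2.5 134.5] 0.6658412127990898
```

The LED triangulation gives about 0.52 rad of tilt since the start, so roughly 0.6 in all, ±0.05. For a better measurement I'll back off and look at the head from the side with the wrist camera.

```bash
python3 -m crank '[{"turn":[0,0,0],"slide":[-0.03,0,-0.002],"fingers":-1},{"turn":[0,0,0],"slide":[-0.1,0,-0.002],"fingers":-1},{"turn":[0,0,0],"slide":[-0.14,0,-0.06],"fingers":-1},{"turn":[0,0,0],"slide":[-0.14,0,-0.14],"fingers":-1},{"turn":[0,0,0],"slide":[-0.14,0,-0.17],"fingers":-1}]';python3 -c "
from h import *
p=get_state()['eef_pos'];print(sc(p))
a=C-V*.15;print(a)
goto([a[0],a[1],.2],yaw=np.radians(-7.5))
"
```

```text
t: 14.87
eef_pos: [0.5487, 0.3387, 0.2055]
ee_rot: [-3.138, 0.002, -1.702]
force: [0.1, 0.4, 1.5]
width: 0.0008
[-82.8   2.8 205.5]
[0.38631767 0.27683846]
slide [0.1653, 0.3058, 0.0096] rows>= 4.2
turn [-0.0007, -0.0002, -0.2501] rows>= 12.6
```

```bash
python3 -m crank '[{"turn":[0,0,-0.25],"slide":[0.04,0.075,0],"fingers":-1},{"turn":[0,0,-0.25],"slide":[0.08,0.15,0],"fingers":-1},{"turn":[0,0,-0.25],"slide":[0.12,0.22,0],"fingers":-1},{"turn":[0,0,-0.25],"slide":[0.165,0.305,0],"fingers":-1},{"turn":[0,0,-0.25],"slide":[0.165,0.305,0],"fingers":-1}]';python3 -m crank '[{"turn":[0,0,-0.15],"slide":[0,0,0],"fingers":-1},{"turn":[0,0,-0.15],"slide":[0,0,0],"fingers":-1},{"turn":[0,0,-0.15],"slide":[0,0,0],"fingers":-1},{"turn":[0,0,-0.15],"slide":[0,0,0],"fingers":-1},{"turn":[0,0,-0.15],"slide":[0,0,0],"fingers":-1}]';python3 -c "
from h import *
p=get_state()['eef_pos'];print(sc(p))
goto([p[0],p[1],.2],yaw=np.radians(-7.5))
R=Ro.from_euler('xyz',[np.pi,0,np.radians(-7.5)])*Ro.from_rotvec([0,-.7,0]);print(R.apply([0,0,1]))
goto([p[0],p[1],.2],rpy=R.as_euler('xyz'))
"
```

```text
t: 15.28
eef_pos: [0.3804, 0.272, 0.2012]
ee_rot: [3.14, 0.001, -1.073]
force: [-0.7, -0.4, -1.2]
width: 0.0008
t: 15.7
eef_pos: [0.3848, 0.2751, 0.2013]
ee_rot: [3.141, 0.0, -0.448]
force: [-1.0, -0.1, -0.0]
width: 0.0003
[   1.9 -151.3  201.3]
slide [0.0, -0.0, 0.0025] rows>= 0.0
turn [0.0001, 0.0, -0.0505] rows>= 2.5
[-0.63870632  0.08408728 -0.76484219]
slide [0.0, -0.0, 0.0025] rows>= 0.0
turn [-0.0176, -0.1104, -0.0484] rows>= 6.1
```

```bash
python3 -m crank '[{"turn":[0,0,-0.05],"slide":[0,0,0],"fingers":-1},{"turn":[0,0,-0.05],"slide":[0,0,0],"fingers":-1},{"turn":[0,0,-0.05],"slide":[0,0,0],"fingers":-1}]';python3 -m crank '[{"turn":[0,0.11,0],"slide":[0,0,0],"fingers":-1},{"turn":[0,0.11,0],"slide":[0,0,0],"fingers":-1},{"turn":[0,0.11,0],"slide":[0,0,0],"fingers":-1},{"turn":[0,0.11,0],"slide":[0,0,0],"fingers":-1},{"turn":[0,0.11,0],"slide":[0,0,0],"fingers":-1}]';python3 -c "
from h import *
s=get_state();print(s['q'])
c=get_calibration('wrist');im=grab_frame('wrist');np.save('c14.npy',[np.array(c['pose'])]);save(im,'w14.png',s=1.5);cv2.imwrite('pics/w14f.png',im[:,:,::-1]);print(np.round(c['pose'],3))
"
```

```text
t: 15.95
eef_pos: [0.3848, 0.275, 0.2012]
ee_rot: [3.141, 0.0, -0.133]
force: [0.2, 0.2, -0.3]
width: 0.0001
t: 16.37
eef_pos: [0.385, 0.2752, 0.2021]
ee_rot: [3.14, -0.55, -0.142]
force: [0.5, 0.3, 0.3]
width: 0.0006
[ 1.46181993 -0.14376655 -0.96104178  0.71822224 -0.91614091 -0.52870133]
[[-0.142  0.95  -0.279  0.352]
 [-0.99  -0.136  0.041  0.28 ]
 [ 0.001  0.282  0.959  0.392]
 [ 0.     0.     0.     1.   ]]
```

View pics/w14.png

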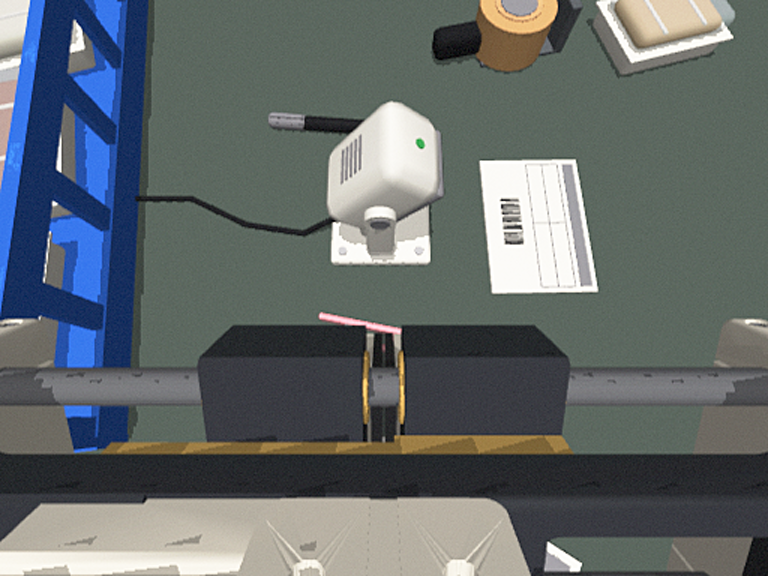

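The wrist view shows the tilted head clearly, with the LED at (280,95), the pivot knob at (253,143), the foot's near corners at (221,176) and (287,176), and the barcode at (341,147). I'll zoom in for edges.

```bash
python3 -c "
from h import *
im=cv2.imread('pics/w14f.png')[60:185,205:310,::-1];save(im,'w14z.png',s=6)
im=cv2.imread('pics/w14f.png')[95:205,310:410,::-1];save(im,'w14c.png',s=5)"
```

```text
(no output)
```

View pics/w14z.png

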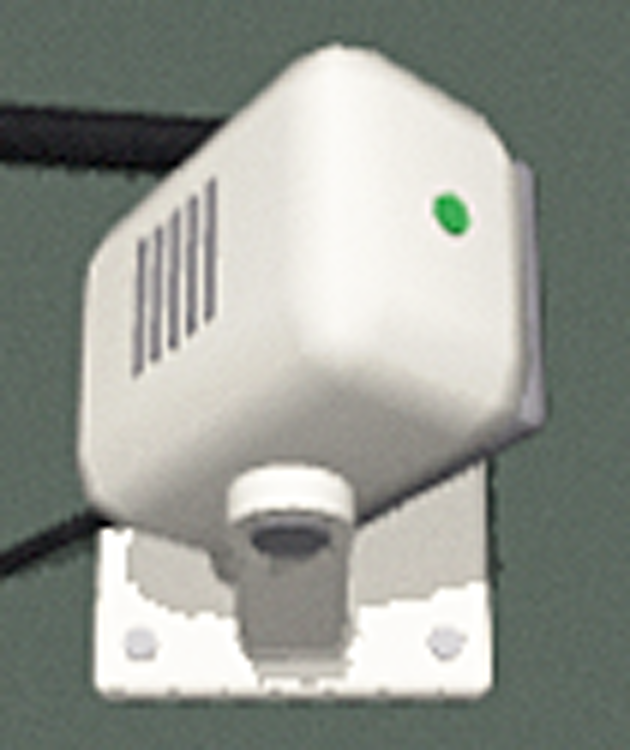

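View pics/w14c.png

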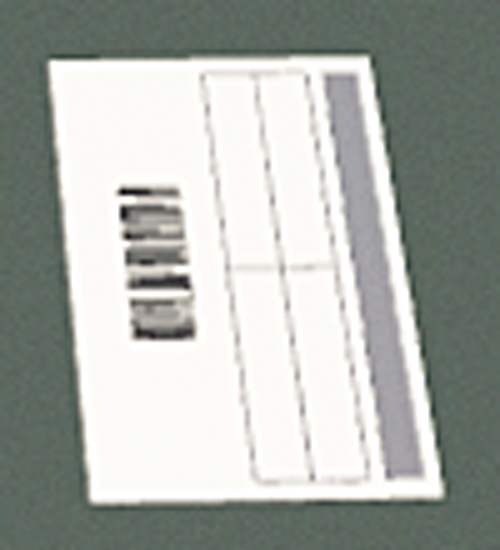

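```bash
cat > m.py <<'E'
from h import *
c=get_calibration('wrist');c=dict(K=c['K'],pose=np.load('c14.npy')[0])
P=lambda u,v:(205+u/6,60+v/6)
for n,p in dict(nl=(97,686),nr=(490,686),screwL=(141,643),screwR=(446,643)).items(): print(n,sc(onz('wrist',P(*p),.012,c)))
Q=lambda u,v:(310+u/5,95+v/5)
cor=[onz('wrist',Q(*p),.003,c) for p in ((48,60),(370,57),(443,497),(90,500))]
for w in cor: print('card',sc(w))
m=np.mean(cor,axis=0);print('card c',m,sc(m)); e=cor[0]-cor[3];print('yaw',np.degrees(np.arctan2(e[1],e[0])))
e=cor[1]-cor[2];print('yaw2',np.degrees(np.arctan2(e[1],e[0])))
print('bar', sc(onz('wrist',Q(157,263),.003,c)))
def lat(uv,L):
    o,d=ray('wrist',uv,c);n=np.r_[V,0];t=(L-(o-np.r_[C,0])@n)/(d@n);return sc(o+t*d)
print('LED',lat(P(452,214),0))
for L in(-.031,-.035): print(L,lat(P(543,428),L),lat(P(365,524),L))
E
python3 m.py
```

```text
nl [-47.8 -42.1  12. ]
nr [ 49.4 -43.   12. ]
screwL [-37.2 -30.8  12. ]
screwR [ 38.9 -31.5  12. ]
card [109.6  77.5   3. ]
card [215.6  77.7   3. ]
card [215.8 -73.    3. ]
card [110.7 -73.    3. ]
card c [0.51575642 0.09520288 0.003     ] [162.9   2.3   3. ]
yaw -7.202707360978058
yaw2 -7.517557478328704
bar [138.2   4.1   3. ]
LED [ 30.2  -0.  139.5]
-0.031 [ 48.1 -31.  117.7] [ 16.2 -31.   77.9]
-0.035 [ 46.9 -35.  124.8] [ 15.9 -35.   86.1]
```

By this view the card is placed well: barcode 137 mm ahead, laterally within 1 mm, yaw 82.6°. The head is at about 0.67, though, against a target of 0.616. One more view, shifted 120 mm, will let me triangulate.

```bash
python3 -m crank '[{"turn":[0,0,0],"slide":[0,0.08,0],"fingers":-1},{"turn":[0,0,0],"slide":[0,0.16,0],"fingers":-1},{"turn":[0,0,0],"slide":[0,0.24,0],"fingers":-1},{"turn":[0,0,0],"slide":[0,0.24,0],"fingers":-1}]';python3 -c "
from h import *
c=get_calibration('wrist');im=grab_frame('wrist');np.save('c15.npy',[np.array(c['pose'])]);save(im,'w15.png',s=1.5);cv2.imwrite('pics/w15f.png',im[:,:,::-1]);print(np.round(c['pose'],3))
im=grab_frame('top');save(im,'t15.png',(110,140,190,200),9)
im=grab_frame('side');save(im,'s15.png',(200,125,260,185),12)
im=cv2.imread('pics/w15f.png')
g=cv2.inRange(cv2.cvtColor(im,cv2.COLOR_BGR2HSV),(45,120,60),(85,255,255));ys,xs=np.nonzero(g);print('led',xs.mean(),ys.mean(),len(xs))
im=cv2.imread('pics/w14f.png')
g=cv2.inRange(cv2.cvtColor(im,cv2.COLOR_BGR2HSV),(45,120,60),(85,255,255));ys,xs=np.nonzero(g);print('led14',xs.mean(),ys.mean(),len(xs))
"
```

```text
t: 16.75
eef_pos: [0.3713, 0.1611, 0.224]
ee_rot: [3.124, -0.52, -0.144]
force: [0.1, -0.9, -0.5]
width: 0.0004
[[-0.152  0.957 -0.249  0.344]
 [-0.988 -0.143  0.052  0.168]
 [ 0.014  0.254  0.967  0.415]
 [ 0.     0.     0.     1.   ]]
led 175.76 104.88 25
led14 279.8181818181818 95.4090909090909 22
```

View pics/w15.png

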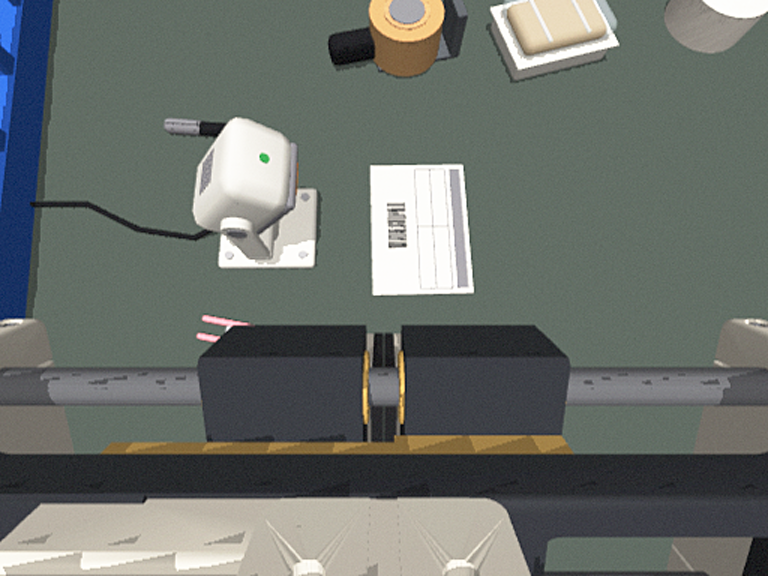

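```bash
python3 -c "
from h import *
im=cv2.imread('pics/w15f.png')[70:185,120:220,::-1];save(im,'w15z.png',s=6)"
```

```text
(no output)
```

View pics/w15z.png

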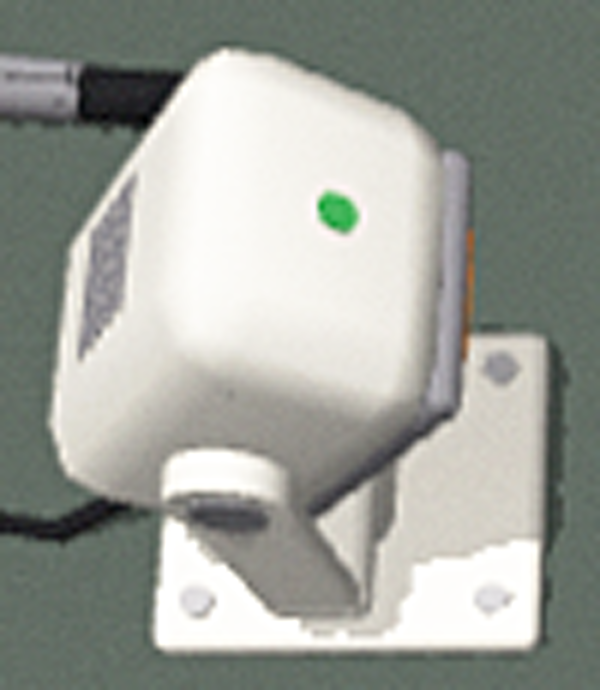

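View pics/t15.png

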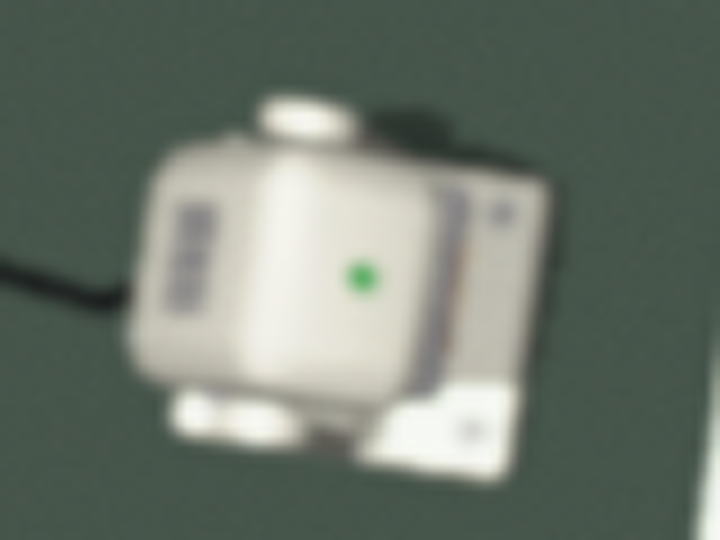

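View pics/s15.png

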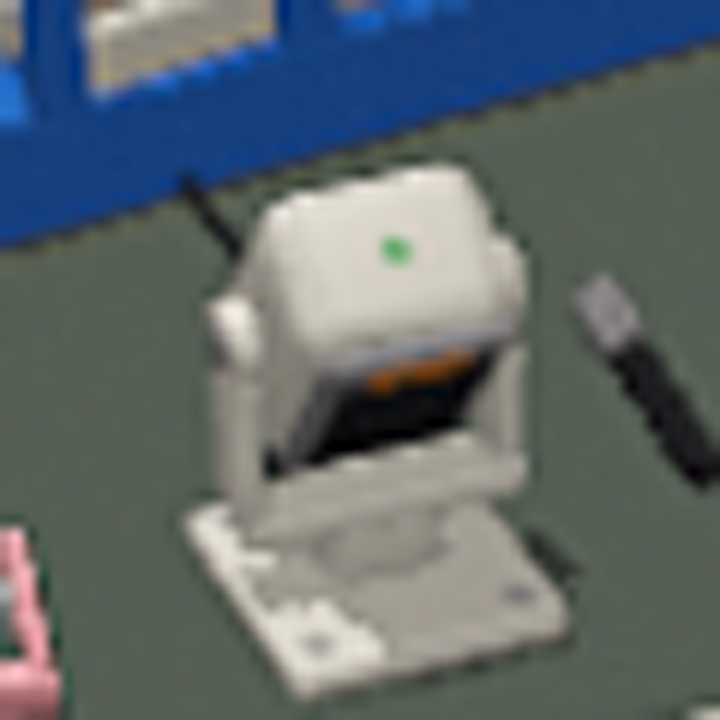

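```bash
cat > m2.py <<'E'
from h import *
K=get_calibration('wrist')['K'];c1=dict(K=K,pose=np.load('c14.npy')[0]);c2=dict(K=K,pose=np.load('c15.npy')[0])
P1=lambda p:(205+p[0]/6,60+p[1]/6);P2=lambda p:(120+p[0]/6,70+p[1]/6)
def tr(a,b):
    A=np.zeros((3,3));q=np.zeros(3);L=[]
    for c,uv in((c1,a),(c2,b)):
        o,d=ray('w',uv,c);d/=np.linalg.norm(d);M=np.eye(3)-np.outer(d,d);A+=M;q+=M@o;L.append((o,d))
    p=np.linalg.solve(A,q);return sc(p),round(1000*np.linalg.norm(np.cross(p-L[0][0],L[0][1])),1)
for n,p in dict(nl=(157,645),nr=(538,645),sL=(197,601),sR=(491,599)).items(): print('foot15',n,sc(onz('w',P2(p),.012,c2)))
for n,a,b in [('nl',(97,686),(157,645)),('nr',(490,686),(538,645)),('sL',(141,643),(197,601)),('sR',(446,643),(491,599)),
 ('bezF',(528,165),(463,155)),('bezN',(545,425),(455,410)),
 ('s5t',(213,180),(135,178)),('s1t',(142,240),(92,238)),('s1b',(136,375),(82,358)),('s5b',(210,320),(124,310))]: print(n,tr(P1(a),P2(b)))
print('LED',tr((279.8,95.4),(175.8,104.9)))
def pl(c,a,b):
    o,d=ray('w',a,c);_,e=ray('w',b,c);return np.cross(d,e)
for a,b in (((545,425),(365,524)),((535,432),(362,526))):
  d=np.cross(pl(c1,P1(a),P1(b)),pl(c2,P2((457,408)),P2((318,515))));d/=np.linalg.norm(d)*np.sign(d[2]);f=d[:2]@U;l=d[:2]@V;print('edge',f,l,d[2],'tilt',np.arctan2(f,d[2]))
E
python3 m2.py
```

```text
foot15 nl [-46.8 -43.   12. ]
foot15 nr [ 51.  -44.4  12. ]
foot15 sL [-37.5 -31.1  12. ]
foot15 sR [ 38.5 -31.7  12. ]
nl (array([-48.1, -41.5,   9. ]), np.float64(0.5))
nr (array([ 50.1, -42.1,   7.3]), np.float64(0.8))
sL (array([-37. , -31.5,  13.4]), np.float64(0.1))
sR (array([ 38.8, -32.2,  13.6]), np.float64(0.1))
bezF (array([ 48.7,  29.7, 114.4]), np.float64(0.0))
bezN (array([ 49.1, -28.6, 114.4]), np.float64(0.0))
s5t (array([-13.5,  16.7, 127.1]), np.float64(0.3))
s1t (array([-28.2,  13.7, 111.7]), np.float64(1.0))
s1b (array([-29.7, -12.2, 106.5]), np.float64(0.1))
s5b (array([-14.1, -11.5, 124.5]), np.float64(0.1))
LED (array([ 29.8,   1.7, 137.8]), np.float64(0.1))
edge 0.6280146053112567 0.009845744632691946 0.7781392657027237 tilt 0.6790384353227292
edge 0.6179505653332112 -0.004265278855063153 0.7862053842353494 tilt 0.6661404703192257
```

The independent estimates agree that the tilt is about 0.67 ± 0.02: LED 0.671, bezel edge 0.67–0.68, and finger contact geometry 0.67. The target is 0.616. I'll nudge the head back from the front and then re-push from behind to a calculated finger position.

```bash
python3 -c "
from h import *
T=C+U*.10+V*.0015;print(T,sc([*T,0]))
goto([T[0],T[1],.25],yaw=-1.7)
"
```

```text
[0.52326118 0.15768006] [100.    1.5   0. ]
slide [0.2879, -0.0306, 0.1043] rows>= 3.7
turn [-0.0624, -0.0674, 0.2409] rows>= 13.0
```

```bash
python3 -m crank '[{"turn":[-0.062,-0.067,0.241],"slide":[0,0,-0.03],"fingers":-1},{"turn":[-0.062,-0.067,0.241],"slide":[0.05,0,0],"fingers":-1},{"turn":[-0.062,-0.067,0.241],"slide":[0.1,-0.01,0.02],"fingers":-1},{"turn":[-0.062,-0.067,0.241],"slide":[0.15,-0.015,0.04],"fingers":-1},{"turn":[-0.062,-0.067,0.241],"slide":[0.15,-0.015,0.04],"fingers":-1}]';python3 -c "
from h import *
T=C+U*.10+V*.0015
goto([T[0],T[1],.25],yaw=-1.7)
"
```

```text
t: 17.32
eef_pos: [0.4513, 0.1616, 0.2424]
ee_rot: [-3.05, -0.341, -0.752]
force: [-0.4, 0.0, 0.2]
width: 0.0006
slide [0.1092, -0.0901, 0.0311] rows>= 1.7
turn [-0.0391, -0.0433, 0.1518] rows>= 8.2
```

```bash
python3 -m crank '[{"turn":[-0.039,-0.043,0.152],"slide":[0.05,-0.04,0.015],"fingers":-1},{"turn":[-0.039,-0.043,0.152],"slide":[0.109,-0.09,0.031],"fingers":-1},{"turn":[-0.039,-0.043,0.152],"slide":[0.109,-0.09,0.031],"fingers":-1},{"turn":[-0.039,-0.043,0.152],"slide":[0.109,-0.09,0.031],"fingers":-1},{"turn":[-0.039,-0.043,0.152],"slide":[0.109,-0.09,0.031],"fingers":-1}]';python3 -c "
from h import *
T=C+U*.10+V*.0015
goto([T[0],T[1],.15],yaw=-1.7)
"
```

```text
t: 17.73
eef_pos: [0.5206, 0.1574, 0.2483]
ee_rot: [-3.07, -0.122, -1.334]
force: [1.2, -0.7, 0.4]
width: 0.0003
slide [-0.0231, 0.0089, 0.1951] rows>= 2.4
turn [-0.0149, -0.0171, 0.0589] rows>= 3.2
```

```bash
python3 -m crank '[{"turn":[-0.0149,-0.0171,0.0589],"slide":[0,0,0],"fingers":-1},{"turn":[-0.0149,-0.0171,0.0589],"slide":[0,0,0],"fingers":-1},{"turn":[-0.0149,-0.0171,0.0589],"slide":[0,0,0],"fingers":-1},{"turn":[-0.0149,-0.0171,0.0589],"slide":[0,0,0],"fingers":-1}]';python3 -c "
from h import *
T=C+U*.095+V*.0015
s=get_state();print(s['eef_pos'],s['ee_rot'],s['q'])
goto([T[0],T[1],.088],yaw=-1.7)
"
```

```text
t: 18.07
eef_pos: [0.5207, 0.1572, 0.2489]
ee_rot: [-3.141, 0.002, -1.701]
force: [1.4, 1.0, -0.0]
width: 0.0003
[0.5207056  0.15716928 0.24890905] [-3.14117922e+00  1.77930735e-03 -1.70095755e+00] [ 6.52765796e-01  1.15403596e-01 -2.09895458e-01 -1.02384725e-03
 -1.24394932e+00 -7.82599426e-01]
slide [-0.0111, -0.0048, 0.3218] rows>= 3.9
turn [-0.0001, 0.0003, -0.0002] rows>= 0.0
```

```bash
python3 -m crank '[{"turn":[0,0,0],"slide":[0,-0.004,0.08],"fingers":-1},{"turn":[0,0,0],"slide":[0,-0.004,0.16],"fingers":-1},{"turn":[0,0,0],"slide":[0,-0.004,0.24],"fingers":-1},{"turn":[0,0,0],"slide":[0,-0.004,0.3],"fingers":-1},{"turn":[0,0,0],"slide":[0,-0.004,0.321],"fingers":-1}]';python3 -m crank '[{"turn":[0,0,0],"slide":[-0.02,0,0],"fingers":-1},{"turn":[0,0,0],"slide":[-0.035,0,0],"fingers":-1},{"turn":[0,0,0],"slide":[-0.04,0,0],"fingers":-1},{"turn":[0,0,0],"slide":[-0.04,0,0],"fingers":-1}]';python3 -c "
from h import *
s=get_state();print(sc(s['eef_pos']))
save(grab_frame('side'),'s16.png',(190,100,270,190),7)"
```

```text
t: 18.48
eef_pos: [0.519, 0.1555, 0.0843]
ee_rot: [3.139, -0.004, -1.692]
force: [-0.5, -1.1, 0.2]
width: 0.0004
t: 18.82
eef_pos: [0.5256, 0.1789, 0.092]
ee_rot: [-3.135, 0.004, -1.691]
force: [-0.3, 0.5, 0.8]
width: 0.0002
[78.7  1.  92. ]
```

View pics/s16.png

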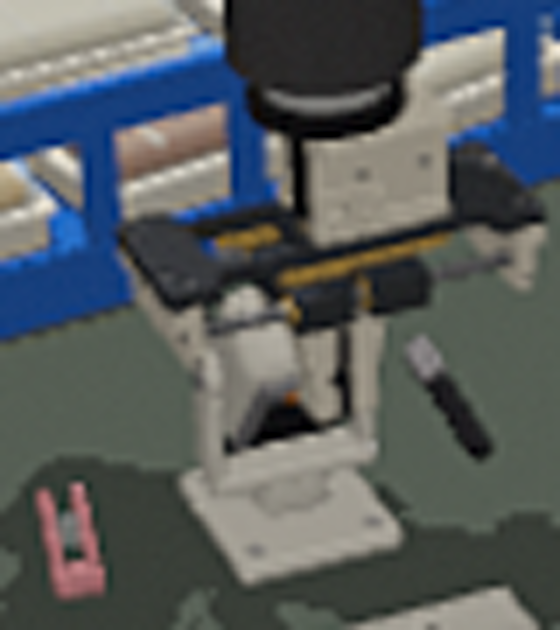

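```bash
python3 -m crank '[{"turn":[0,0,0],"slide":[-0.012,0,0],"fingers":-1},{"turn":[0,0,0],"slide":[-0.024,0,0],"fingers":-1},{"turn":[0,0,0],"slide":[-0.026,0,0],"fingers":-1},{"turn":[0,0,0],"slide":[-0.026,0,0],"fingers":-1}]';python3 -c "
from h import *
s=get_state();print(sc(s['eef_pos']),s['force'])"
```

```text
t: 19.2
eef_pos: [0.5259, 0.1904, 0.0906]
ee_rot: [-3.138, 0.003, -1.693]
force: [-0.7, 0.3, 0.2]
width: 0.0002
[67.3 -0.2 90.6] [-0.6685827   0.27487794  0.20819733]
```

```bash
python3 -m crank '[{"turn":[0,0,0],"slide":[-0.004,0,0],"fingers":-1},{"turn":[0,0,0],"slide":[-0.006,0,0],"fingers":-1},{"turn":[0,0,0],"slide":[-0.006,0,0],"fingers":-1}]';python3 -c "
from h import *
s=get_state();print(sc(s['eef_pos']),s['force'])"
```

```text
t: 19.45
eef_pos: [0.5261, 0.1929, 0.0903]
ee_rot: [-3.138, 0.002, -1.693]
force: [0.5, 0.3, -0.5]
width: 0.0006
[64.7 -0.4 90.3] [ 0.46992393  0.31247203 -0.49703232]
```

```bash
for k in 1; do python3 -m crank '[{"turn":[0,0,0],"slide":[-0.004,0,0.004],"fingers":-1},{"turn":[0,0,0],"slide":[-0.004,0,0.004],"fingers":-1}]'; python3 -m crank '[{"turn":[0,0,0],"slide":[-0.003,0,0],"fingers":-1},{"turn":[0,0,0],"slide":[-0.003,0,0],"fingers":-1}]';python3 -m crank '[{"turn":[0,0,0],"slide":[-0.003,0,0],"fingers":-1},{"turn":[0,0,0],"slide":[-0.003,0,0],"fingers":-1}]'; done|grep -v -e wid -e rot;python3 -c "
from h import *
s=get_state();print(sc(s['eef_pos']),s['force'])"
```

```text
t: 19.62
eef_pos: [0.5262, 0.1948, 0.0879]
force: [0.5, 0.5, -0.0]
t: 19.78
eef_pos: [0.5261, 0.1953, 0.088]
force: [0.9, -4.7, 0.5]
t: 19.95
eef_pos: [0.5261, 0.1956, 0.088]
force: [2.1, -8.6, 2.5]
[62.1 -0.7 88. ] [ 2.08240516 -8.61728864  2.45229249]
```

```bash
for k in 1; do python3 -m crank '[{"turn":[0,0,0],"slide":[-0.002,0,0],"fingers":-1},{"turn":[0,0,0],"slide":[-0.002,0,0],"fingers":-1}]'; python3 -m crank '[{"turn":[0,0,0],"slide":[-0.002,0,0],"fingers":-1},{"turn":[0,0,0],"slide":[-0.002,0,0],"fingers":-1}]';python3 -m crank '[{"turn":[0,0,0],"slide":[-0.002,0,0],"fingers":-1},{"turn":[0,0,0],"slide":[-0.002,0,0],"fingers":-1}]'; done|grep -v -e wid -e rot;python3 -c "
from h import *
s=get_state();print(sc(s['eef_pos']),s['force'])"
```

```text
t: 20.12
eef_pos: [0.5261, 0.1957, 0.088]
force: [2.7, -12.8, 1.9]
t: 20.28
eef_pos: [0.526, 0.1958, 0.088]
force: [3.8, -15.5, 3.9]
t: 20.45
eef_pos: [0.526, 0.1959, 0.0881]
force: [3.2, -19.6, 4.5]
[61.8 -0.9 88.1] [  3.20164854 -19.62555809   4.53119333]
```

```bash
python3 -c "
from h import *
save(grab_frame('side'),'s17.png',(200,125,260,185),12)"; python3 -m crank '[{"turn":[0,0,0],"slide":[-0.003,0,0],"fingers":-1},{"turn":[0,0,0],"slide":[-0.003,0,0],"fingers":-1}]'|grep -v -e wid -e rot
```

```text
t: 20.67
eef_pos: [0.5259, 0.1961, 0.0881]
force: [4.5, -24.3, 6.6]
```

View pics/s17.png

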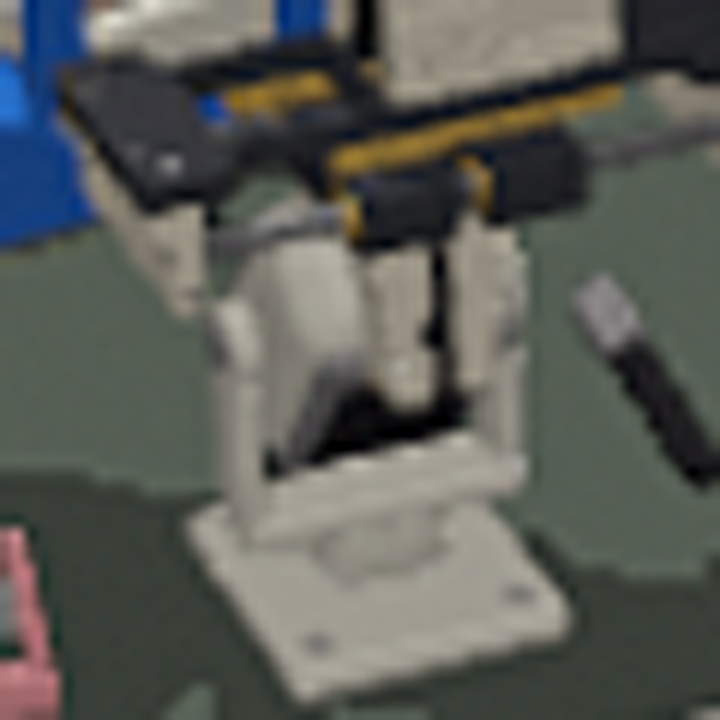

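The front push reached 24 N without moving the head, because the lever there is too short. I'll back off and push from behind on the lower back instead: below the axis that tips the head up, with about a 35 mm lever.

```bash
python3 -m crank '[{"turn":[0,0,0],"slide":[0.03,0,0],"fingers":-1},{"turn":[0,0,0],"slide":[0.08,0,-0.04],"fingers":-1},{"turn":[0,0,0],"slide":[0.09,0,-0.12],"fingers":-1},{"turn":[0,0,0],"slide":[0.09,0,-0.2],"fingers":-1},{"turn":[0,0,0],"slide":[0.09,0,-0.25],"fingers":-1}]'; python3 -c "
from h import *
im=grab_frame('side');save(im,'s18.png',(200,125,260,185),12)
s=get_state();print(sc(s['eef_pos']),s['force'])
T=C-U*.1+V*.0015
goto([T[0],T[1],.21],yaw=-1.703)"
```

```text
t: 21.08
eef_pos: [0.5224, 0.1573, 0.2174]
ee_rot: [-3.134, 0.005, -1.693]
force: [0.7, 0.9, 0.4]
width: 0.0007
[ 99.1   2.6 221.8] [2.62800465 1.00574853 5.56885966]
slide [-0.3981, -0.0018, 0.0269] rows>= 4.8
turn [-0.002, 0.0013, 0.0017] rows>= 0.1
```

View pics/s18.png

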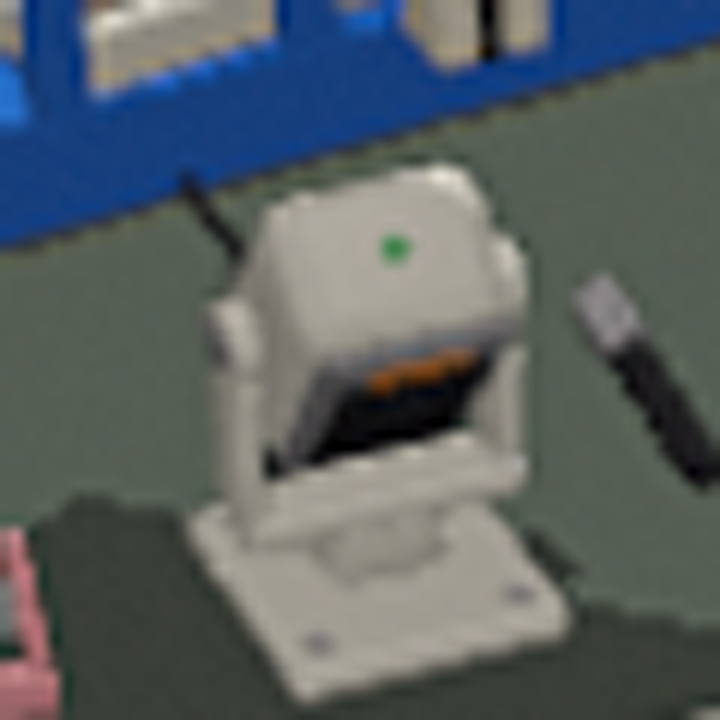

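The LED at (233,146) has barely moved. Going round behind, over the top.

```bash
python3 -m crank '[{"turn":[0,0,0.0017],"slide":[-0.08,0,0.02],"fingers":-1},{"turn":[0,0,0.0017],"slide":[-0.16,0,0.02],"fingers":-1},{"turn":[0,0,0.0017],"slide":[-0.24,0,0.02],"fingers":-1},{"turn":[0,0,0.0017],"slide":[-0.32,-0.001,0.02],"fingers":-1},{"turn":[0,0,0.0017],"slide":[-0.398,-0.002,0.02],"fingers":-1}]'; python3 -m crank '[{"turn":[0,0,0],"slide":[0,0,0],"fingers":-1},{"turn":[0,0,0],"slide":[0,0,0],"fingers":-1}]'; python3 -c "
from h import *
s=get_state();print(sc(s['eef_pos']),s['force'])
T=C-U*.1+V*.0015
goto([T[0],T[1],.069],yaw=-1.703)"
```

```text
t: 21.55
eef_pos: [0.5465, 0.357, 0.2037]
ee_rot: [-3.138, 0.004, -1.704]
force: [1.2, -0.3, -0.4]
width: 0.0002
t: 21.72
eef_pos: [0.5461, 0.3569, 0.2023]
ee_rot: [-3.139, 0.002, -1.701]
force: [-0.6, -0.8, 0.1]
width: 0.0004
[-100.5   -2.2  202.3] [-0.63276896 -0.79537374  0.05267023]
slide [0.0015, -0.0068, 0.2666] rows>= 3.2
turn [-0.0004, 0.0003, 0.0003] rows>= 0.0
```

```bash
python3 -m crank '[{"turn":[0,0,0],"slide":[0,-0.007,0.08],"fingers":-0.45},{"turn":[0,0,0],"slide":[0,-0.007,0.16],"fingers":-0.45},{"turn":[0,0,0],"slide":[0,-0.007,0.22],"fingers":-0.45},{"turn":[0,0,0],"slide":[0,-0.007,0.24],"fingers":-0.45},{"turn":[0,0,0],"slide":[0,-0.007,0.24],"fingers":-0.45}]'; python3 -c "
from h import *
s=get_state();print(sc(s['eef_pos']),s['force'])
im=grab_frame('wrist');save(im,'w19.png')
im=grab_frame('side');save(im,'s19.png',(190,100,270,180),8)"
```

```text
t: 22.13
eef_pos: [0.5492, 0.3525, 0.081]
ee_rot: [-3.141, -0.002, -1.705]
force: [0.4, 0.3, 0.6]
width: 0.0233
[-96.5   1.4  81. ] [0.42471286 0.30453653 0.56868895]
```

View pics/w19.png

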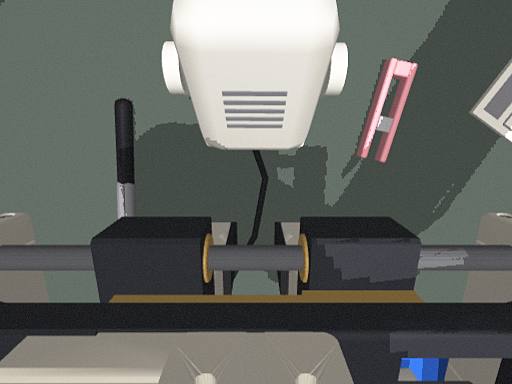

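View pics/s19.png

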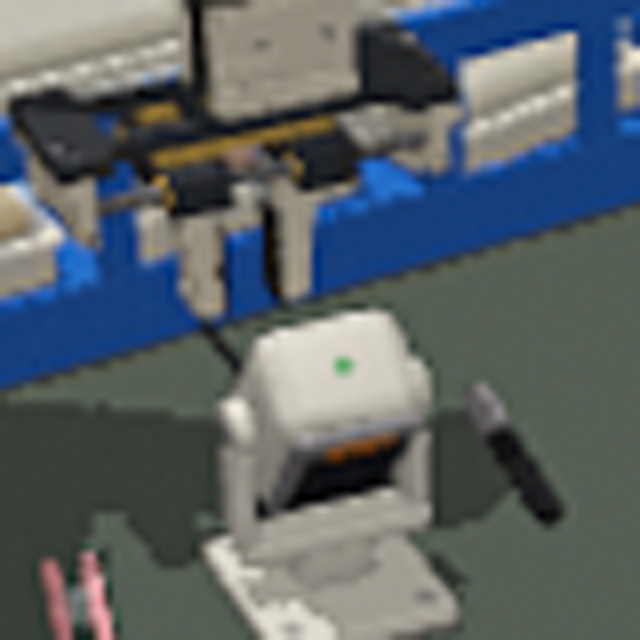

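The wrist view shows the fingers straddling the cable, lined up with the head's lower back at rows 90–148. Lower and approach.

```bash
python3 -m crank '[{"turn":[0,0,0],"slide":[0.005,0,0.02],"fingers":-0.45},{"turn":[0,0,0],"slide":[0.03,0,0.023],"fingers":-0.45},{"turn":[0,0,0],"slide":[0.05,0,0.023],"fingers":-0.45},{"turn":[0,0,0],"slide":[0.06,0,0.023],"fingers":-0.45},{"turn":[0,0,0],"slide":[0.06,0,0.023],"fingers":-0.45}]'; python3 -m crank '[{"turn":[0,0,0],"slide":[0.004,0,0],"fingers":-0.45},{"turn":[0,0,0],"slide":[0.008,0,0],"fingers":-0.45},{"turn":[0,0,0],"slide":[0.008,0,0],"fingers":-0.45}]'; python3 -c "
from h import *
s=get_state();print(sc(s['eef_pos']),s['force'])"
```

```text
t: 22.65
eef_pos: [0.5467, 0.3235, 0.0732]
ee_rot: [-3.137, 0.003, -1.705]
force: [-0.7, -0.2, 0.1]
width: 0.0241
t: 22.9
eef_pos: [0.5461, 0.3208, 0.0724]
ee_rot: [-3.138, 0.003, -1.704]
force: [0.1, -0.7, 0.2]
width: 0.0239
[-64.7   2.6  72.4] [ 0.07838751 -0.70439193  0.17865092]
```

```bash
python3 -m crank '[{"turn":[0,0,0],"slide":[0.008,0,0.004],"fingers":-0.45},{"turn":[0,0,0],"slide":[0.016,0,0.006],"fingers":-0.45},{"turn":[0,0,0],"slide":[0.02,0,0.006],"fingers":-0.45},{"turn":[0,0,0],"slide":[0.02,0,0.006],"fingers":-0.45}]'|grep -v -e rot -e wid; python3 -m crank '[{"turn":[0,0,0],"slide":[0.003,0,0],"fingers":-0.45},{"turn":[0,0,0],"slide":[0.003,0,0],"fingers":-0.45}]'|grep -v -e rot -e wid; python3 -m crank '[{"turn":[0,0,0],"slide":[0.003,0,0],"fingers":-0.45},{"turn":[0,0,0],"slide":[0.003,0,0],"fingers":-0.45}]'|grep -v -e rot -e wid; python3 -c "
from h import *
s=get_state();print(sc(s['eef_pos']),s['force'])"
```

```text
t: 23.23
eef_pos: [0.5445, 0.3103, 0.0688]
force: [0.4, -1.1, -0.4]
t: 23.4
eef_pos: [0.5445, 0.3093, 0.0691]
force: [0.4, -0.5, 0.6]
t: 23.57
eef_pos: [0.5445, 0.3085, 0.0693]
force: [-0.6, 2.6, 0.6]
[-52.3   2.7  69.3] [-0.5752162   2.55010727  0.55714839]
```

Contact is at about −52.4, where 0.67 rad predicts −52.9. The 0.616 target corresponds to about −50.3 with loading. I'll step forward.

```bash
python3 -m crank '[{"turn":[0,0,0],"slide":[0.003,0,0],"fingers":-0.45},{"turn":[0,0,0],"slide":[0.003,0,0],"fingers":-0.45}]'|grep -v -e rot -e wid; python3 -m crank '[{"turn":[0,0,0],"slide":[0.002,0,0],"fingers":-0.45},{"turn":[0,0,0],"slide":[0.002,0,0],"fingers":-0.45}]'|grep -v -e rot -e wid; python3 -c "
from h import *
s=get_state();print(sc(s['eef_pos']),s['force'])"
```

```text
t: 23.73
eef_pos: [0.5447, 0.3079, 0.0695]
force: [-0.3, 4.9, -0.9]
t: 23.9
eef_pos: [0.5447, 0.3076, 0.0697]
force: [0.2, 6.8, 0.4]
[-51.5   2.9  69.7] [0.22031144 6.84891853 0.41949724]
```

```bash
python3 -m crank '[{"turn":[0,0,0],"slide":[0.002,0,0],"fingers":-0.45},{"turn":[0,0,0],"slide":[0.002,0,0],"fingers":-0.45}]'|grep -v -e rot -e wid; python3 -m crank '[{"turn":[0,0,0],"slide":[0.002,0,0],"fingers":-0.45},{"turn":[0,0,0],"slide":[0.002,0,0],"fingers":-0.45}]'|grep -v -e rot -e wid; python3 -c "
from h import *
s=get_state();print(sc(s['eef_pos']),s['force'])"
```

```text
t: 24.07
eef_pos: [0.5448, 0.3073, 0.0698]
force: [0.1, 9.6, -0.3]
t: 24.23
eef_pos: [0.5449, 0.307, 0.0701]
force: [-0.5, 10.4, 0.7]
[-50.9   3.2  70.1] [-0.508566   10.40846866  0.69531867]
```

```bash
python3 -m crank '[{"turn":[0,0,0],"slide":[0.002,0,0],"fingers":-0.45},{"turn":[0,0,0],"slide":[0.002,0,0],"fingers":-0.45}]'|grep -v -e rot -e wid; python3 -m crank '[{"turn":[0,0,0],"slide":[0.002,0,0],"fingers":-0.45},{"turn":[0,0,0],"slide":[0.002,0,0],"fingers":-0.45}]'|grep -v -e rot -e wid; python3 -c "
from h import *
s=get_state();print(sc(s['eef_pos']),s['force'])
im=grab_frame('side');save(im,'s20.png',(200,125,260,185),12)"
```

```text
t: 24.4
eef_pos: [0.545, 0.3068, 0.0703]
force: [-0.7, 12.6, -0.5]
t: 24.57
eef_pos: [0.5452, 0.3065, 0.0705]
force: [-0.8, 14.6, 0.2]
[-50.5   3.5  70.5] [-0.76291011 14.59364509  0.20616699]
```

View pics/s20.png

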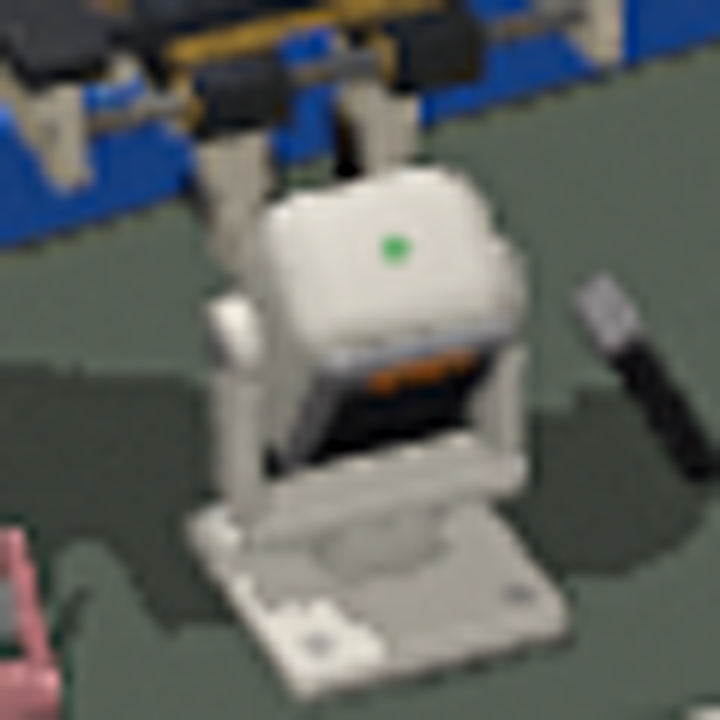

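Friction keeps the force purely horizontal, so the lever is only about 10 mm. I'll add a downward component so that the push goes along the face's normal.

```bash
python3 -m crank '[{"turn":[0,0,0],"slide":[0,0,0.003],"fingers":-0.45},{"turn":[0,0,0],"slide":[0,0,0.003],"fingers":-0.45}]'|grep -v -e rot -e wid; python3 -m crank '[{"turn":[0,0,0],"slide":[0,0,0.003],"fingers":-0.45},{"turn":[0,0,0],"slide":[0,0,0.003],"fingers":-0.45}]'|grep -v -e rot -e wid; python3 -c "
from h import *
s=get_state();print(sc(s['eef_pos']),s['force'])"
```

```text
t: 24.78
eef_pos: [0.5451, 0.3063, 0.0688]
force: [-1.7, 14.1, -0.5]
t: 24.95
eef_pos: [0.545, 0.3059, 0.0672]
force: [-0.6, 12.4, 0.0]
[-49.8   3.5  67.2] [-0.57879095 12.44209207  0.02118255]
```

```bash
python3 -m crank '[{"turn":[0,0,0],"slide":[0,0,0.005],"fingers":-0.45},{"turn":[0,0,0],"slide":[0,0,0.005],"fingers":-0.45}]'|grep -v -e rot -e wid; python3 -m crank '[{"turn":[0,0,0],"slide":[0,0,0.005],"fingers":-0.45},{"turn":[0,0,0],"slide":[0,0,0.005],"fingers":-0.45}]'|grep -v -e rot -e wid;  python3 -m crank '[{"turn":[0,0,0],"slide":[0,0,0.005],"fingers":-0.45},{"turn":[0,0,0],"slide":[0,0,0.005],"fingers":-0.45}]'|grep -v -e rot -e wid;python3 -c "
from h import *
s=get_state();print(sc(s['eef_pos']),s['force'])
im=grab_frame('side');save(im,'s21.png',(200,125,260,185),12)
g=cv2.inRange(cv2.cvtColor(im,cv2.COLOR_RGB2HSV),(45,90,60),(85,255,255))[125:185,200:260];ys,xs=np.nonzero(g);print('led',200+xs.mean(),125+ys.mean(),len(xs))"
```

```text
t: 25.12
eef_pos: [0.5449, 0.3051, 0.0644]
force: [0.2, 11.3, -1.0]
t: 25.28
eef_pos: [0.5447, 0.3042, 0.0618]
force: [0.9, 7.3, 0.2]
t: 25.45
eef_pos: [0.5446, 0.3036, 0.0595]
force: [-0.0, 6.9, 1.4]
[-47.5   3.4  59.5] [-5.58976301e-04  6.94422456e+00  1.39613838e+00]
led 231.0 142.0 1
```

View pics/s21.png

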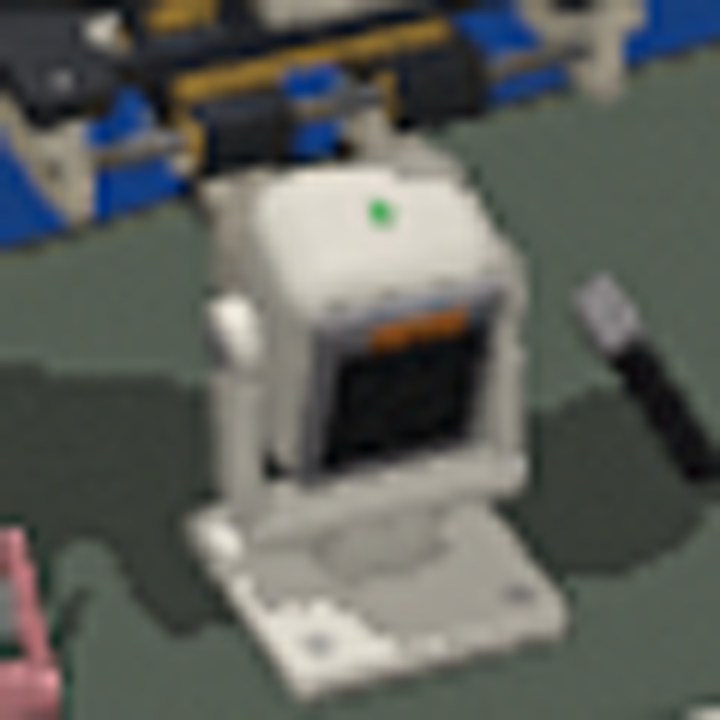

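The head has tipped back to about 0.4. Now I'll retreat, shut the fingers, and push the upper back forward to the calculated finger centre: −14.5 mm at reported z 0.1185.

```bash
python3 -m crank '[{"turn":[0,0,0],"slide":[-0.03,0,0],"fingers":-0.45},{"turn":[0,0,0],"slide":[-0.07,0,0],"fingers":-0.45},{"turn":[0,0,0],"slide":[-0.075,0,-0.06],"fingers":-1},{"turn":[0,0,0],"slide":[-0.075,0,-0.115],"fingers":-1},{"turn":[0,0,0],"slide":[-0.075,0,-0.117],"fingers":-1}]'; python3 -m crank '[{"turn":[0,0,0],"slide":[0,0,0],"fingers":-1},{"turn":[0,0,0],"slide":[0,0,0],"fingers":-1}]';python3 -c "
from h import *
s=get_state();print(sc(s['eef_pos']),s['force'])
T=C-U*.045+V*.0015
goto([T[0],T[1],.118],yaw=-1.703)"
```

```text
t: 25.92
eef_pos: [0.5505, 0.341, 0.1222]
ee_rot: [-3.133, 0.006, -1.702]
force: [0.6, 0.7, 0.4]
width: 0.0094
t: 26.08
eef_pos: [0.5478, 0.3386, 0.1167]
ee_rot: [-3.139, 0.002, -1.704]
force: [-0.5, -0.0, -0.4]
width: 0.0012
[-82.6   1.9 116.7] [-0.51130625 -0.00380888 -0.37510744]
slide [0.0751, 0.0008, -0.0027] rows>= 0.9
turn [-0.0005, 0.0003, -0.0001] rows>= 0.0
```

```bash
python3 -m crank '[{"turn":[0,0,0],"slide":[0.04,0,-0.002],"fingers":-1},{"turn":[0,0,0],"slide":[0.075,0,-0.003],"fingers":-1},{"turn":[0,0,0],"slide":[0.095,0,-0.003],"fingers":-1},{"turn":[0,0,0],"slide":[0.105,0,-0.003],"fingers":-1},{"turn":[0,0,0],"slide":[0.11,0,-0.003],"fingers":-1}]'|grep -v wid;python3 -m crank '[{"turn":[0,0,0],"slide":[0.006,0,0],"fingers":-1},{"turn":[0,0,0],"slide":[0.012,0,0],"fingers":-1},{"turn":[0,0,0],"slide":[0.012,0,0],"fingers":-1}]'|grep -v wid;python3 -c "
from h import *
s=get_state();print(sc(s['eef_pos']),s['force'])"
```

```text
t: 26.5
eef_pos: [0.5408, 0.2829, 0.1184]
ee_rot: [-3.138, 0.002, -1.705]
force: [-0.8, 0.3, -0.3]
t: 26.75
eef_pos: [0.5404, 0.2786, 0.1187]
ee_rot: [-3.137, 0.003, -1.704]
force: [1.0, 1.0, 0.2]
[-22.1   2.5 118.7] [1.01238821 1.01232205 0.15987407]
```

```bash
python3 -m crank '[{"turn":[0,0,0],"slide":[0.004,0,0],"fingers":-1},{"turn":[0,0,0],"slide":[0.008,0,0],"fingers":-1},{"turn":[0,0,0],"slide":[0.008,0,0],"fingers":-1}]'|grep -v wid;python3 -m crank '[{"turn":[0,0,0],"slide":[0.004,0,0],"fingers":-1},{"turn":[0,0,0],"slide":[0.004,0,0],"fingers":-1}]'|grep -v wid;python3 -c "
from h import *
s=get_state();print(sc(s['eef_pos']),s['force'])"
```

```text
t: 27.0
eef_pos: [0.5401, 0.2753, 0.1192]
ee_rot: [-3.137, 0.004, -1.703]
force: [-0.3, 5.6, 3.6]
t: 27.17
eef_pos: [0.5399, 0.2733, 0.1195]
ee_rot: [-3.137, 0.004, -1.703]
force: [-1.2, 4.6, 6.4]
[-16.8   2.7 119.5] [-1.15661589  4.60740542  6.37795167]
```

```bash
python3 -m crank '[{"turn":[0,0,0],"slide":[0.003,0,-0.002],"fingers":-1},{"turn":[0,0,0],"slide":[0.006,0,-0.002],"fingers":-1},{"turn":[0,0,0],"slide":[0.006,0,-0.002],"fingers":-1}]'|grep -v wid;python3 -c "
from h import *
s=get_state();print(sc(s['eef_pos']),s['force'])"
```

```text
t: 27.42
eef_pos: [0.5393, 0.2697, 0.1201]
ee_rot: [-3.137, 0.003, -1.703]
force: [-1.4, 4.5, 4.8]
[-13.1   2.6 120.1] [-1.40818077  4.48901443  4.77823509]
```

The finger is at −13.1, which predicts about 0.62 rad. I'll retreat and measure with the wrist camera from the side again.

```bash
python3 -m crank '[{"turn":[0,0,0],"slide":[-0.03,0,0],"fingers":-1},{"turn":[0,0,0],"slide":[-0.1,0,0],"fingers":-1},{"turn":[0,0,0],"slide":[-0.14,0,-0.06],"fingers":-1},{"turn":[0,0,0],"slide":[-0.14,0,-0.14],"fingers":-1},{"turn":[0,0,0],"slide":[-0.14,0,-0.17],"fingers":-1}]';python3 -m crank '[{"turn":[0,0,-0.25],"slide":[0.04,0.075,0],"fingers":-1},{"turn":[0,0,-0.25],"slide":[0.08,0.15,0],"fingers":-1},{"turn":[0,0,-0.25],"slide":[0.12,0.22,0],"fingers":-1},{"turn":[0,0,-0.25],"slide":[0.165,0.305,0],"fingers":-1},{"turn":[0,0,-0.25],"slide":[0.165,0.305,0],"fingers":-1}]';python3 -m crank '[{"turn":[0,0,-0.15],"slide":[0,0,0],"fingers":-1},{"turn":[0,0,-0.15],"slide":[0,0,0],"fingers":-1},{"turn":[0,0,-0.15],"slide":[0,0,0],"fingers":-1},{"turn":[0,0,-0.15],"slide":[0,0,0],"fingers":-1},{"turn":[0,0,-0.15],"slide":[0,0,0],"fingers":-1}]'; python3 -m crank '[{"turn":[0,0,-0.05],"slide":[0,0,0],"fingers":-1},{"turn":[0,0,-0.05],"slide":[0,0,0],"fingers":-1},{"turn":[0,0,-0.05],"slide":[0,0,0],"fingers":-1}]'; python3 -m crank '[{"turn":[0,0.11,0],"slide":[0,0,0],"fingers":-1},{"turn":[0,0.11,0],"slide":[0,0,0],"fingers":-1},{"turn":[0,0.11,0],"slide":[0,0,0],"fingers":-1},{"turn":[0,0.11,0],"slide":[0,0,0],"fingers":-1},{"turn":[0,0.11,0],"slide":[0,0,0],"fingers":-1}]';python3 -c "
from h import *
c=get_calibration('wrist');im=grab_frame('wrist');np.save('c24.npy',[np.array(c['pose'])]);cv2.imwrite('pics/w24f.png',im[:,:,::-1]);save(im,'w24.png',s=1.5)
save(im[60:185,205:310],'w24z.png',s=6)"
```

```text
t: 27.83
eef_pos: [0.5492, 0.3402, 0.2082]
ee_rot: [-3.135, 0.002, -1.702]
force: [0.8, 0.6, 0.8]
width: 0.0005
t: 28.25
eef_pos: [0.381, 0.2733, 0.2031]
ee_rot: [-3.141, -0.001, -1.073]
force: [-1.6, -0.5, -1.0]
width: 0.0004
t: 28.67
eef_pos: [0.3854, 0.2764, 0.2033]
ee_rot: [-3.141, -0.003, -0.448]
force: [-0.1, 0.8, 0.3]
width: 0.0002
t: 28.92
eef_pos: [0.3855, 0.2764, 0.2032]
ee_rot: [3.141, -0.003, -0.133]
force: [-0.6, 0.5, 0.7]
width: 0.0004
t: 29.33
eef_pos: [0.386, 0.2766, 0.2043]
ee_rot: [3.141, -0.555, -0.142]
force: [1.6, -0.1, 0.1]
width: 0.0002
```

```bash
python3 -m crank '[{"turn":[0,0,0],"slide":[0,0.08,0],"fingers":-1},{"turn":[0,0,0],"slide":[0,0.16,0],"fingers":-1},{"turn":[0,0,0],"slide":[0,0.24,0],"fingers":-1},{"turn":[0,0,0],"slide":[0,0.24,0],"fingers":-1}]';python3 -c "
from h import *
c=get_calibration('wrist');im=grab_frame('wrist');np.save('c25.npy',[np.array(c['pose'])]);cv2.imwrite('pics/w25f.png',im[:,:,::-1]);save(im,'w25.png',s=1.5);save(im[70:185,120:220],'w25z.png',s=6)
cv2.imwrite('pics/t25f.png',grab_frame('top')[:,:,::-1]);cv2.imwrite('pics/s25f.png',grab_frame('side')[:,:,::-1])
for n in ('24','25'):
  im=cv2.imread(f'pics/w{n}f.png');g=cv2.inRange(cv2.cvtColor(im,cv2.COLOR_BGR2HSV),(45,120,60),(85,255,255));ys,xs=np.nonzero(g);print('led',n,xs.mean(),ys.mean(),len(xs))"
```

```text
t: 29.72
eef_pos: [0.3722, 0.1628, 0.2258]
ee_rot: [3.126, -0.526, -0.145]
force: [0.3, 0.4, 0.9]
width: 0.0007
led 24 279.59090909090907 97.31818181818181 22
led 25 176.44 106.72 25
```

View pics/w24z.png

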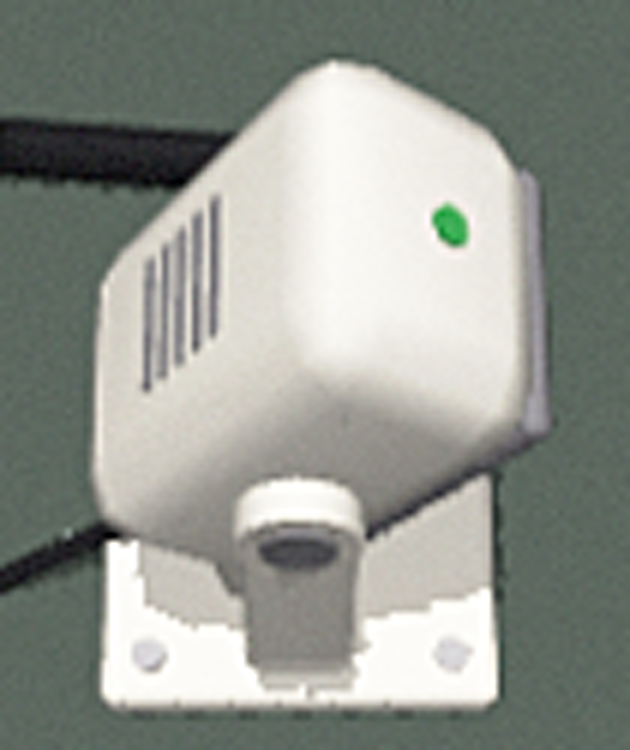

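View pics/w25z.png

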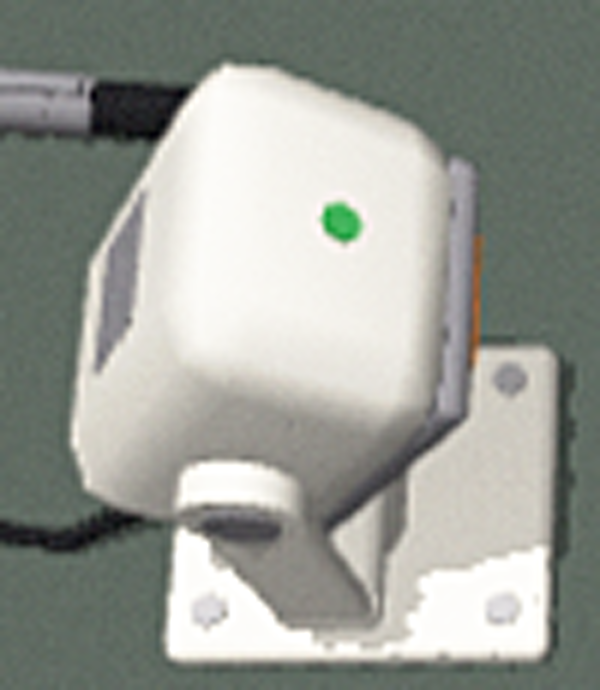

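```bash
cat > m3.py <<'E'
import re
s=open('m2.py').read().split("for n,p in dict(nl")[0].replace('c14','c24').replace('c15','c25')
exec(s)
for n,a,b in [('sL',(149,655),(208,609)),('sR',(452,654),(503,607)),('bezF',(533,172),(472,162)),('bezN',(549,430),(463,413))]: print(n,tr(P1(a),P2(b)))
print('LED',tr((279.6,97.3),(176.4,106.7)))
def pl(c,a,b):
    o,d=ray('w',a,c);_,e=ray('w',b,c);return np.cross(d,e)
for a,b in (((549,430),(370,540)),((540,438),(370,538))):
  for a2,b2 in (((465,413),(328,527)),((462,412),(332,526))):
    d=np.cross(pl(c1,P1(a),P1(b)),pl(c2,P2(a2),P2(b2)));d/=np.linalg.norm(d)*np.sign(d[2]);print('edge tilt',np.arctan2(d[:2]@U,d[2]),d[:2]@V)
def cd(f):
    im=cv2.imread(f'pics/{f}')[:,:,::-1];return im
for n,cc,roi in (('w24f.png',c1,(300,90,410,205)),('w25f.png',c2,(235,95,325,205))):
    r,k=card(cd(n),'w',roi,.003,cc);print(n,r,sc([r[0][0]/1000,r[0][1]/1000,.003]))
for n,v,roi in (('t25f.png','top',(180,140,260,220)),('s25f.png','side',(215,175,285,220))):
    r,k=card(cd(n),v,roi);print(n,r)
E
python3 m3.py
```

```text
sL (array([-36.9, -31.4,  13.7]), np.float64(0.3))
sR (array([ 39. , -31. ,  11.4]), np.float64(0.2))
bezF (array([ 48.3,  30.5, 115.8]), np.float64(0.1))
bezN (array([ 48.5, -27.3, 115.6]), np.float64(0.1))
LED (array([ 28.2,   1.8, 138.9]), np.float64(0.1))
edge tilt 0.7257605685935623 0.09701564285487076
edge tilt 0.6660848548546132 0.05013880486529757
edge tilt 0.6727514719103621 0.03591560403516368
edge tilt 0.6218814115612399 -0.0034546241414896853
w24f.png ((516.4344482421875, 95.90695190429688), (106.79753875732422, 152.26876831054688), 82.78363037109375) [162.1   2.9   3. ]
w25f.png ((516.2337036132812, 96.0215835571289), (106.97317504882812, 152.75765991210938), 82.75570678710938) [162.    2.7   3. ]
t25f.png ((515.512939453125, 99.62852478027344), (111.01617431640625, 155.33001708984375), 82.71489715576172)
s25f.png ((516.0466918945312, 96.01028442382812), (111.20629119873047, 153.7433624267578), 82.914306640625)
```

All the estimates agree. The LED, the contact position and the bezel edges (at zero skew) each give about 0.62 rad, and 0.62 is needed for a barcode 136 mm ahead. A last look at the whole scene.

View pics/t25f.png

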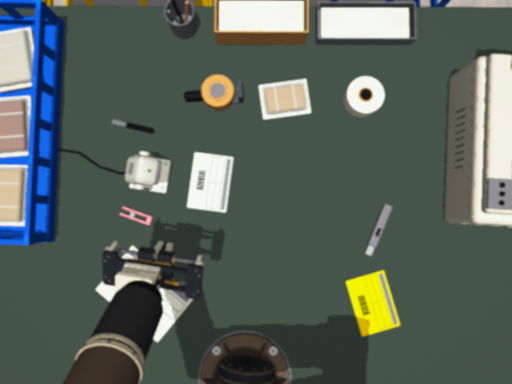

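View pics/s25f.png

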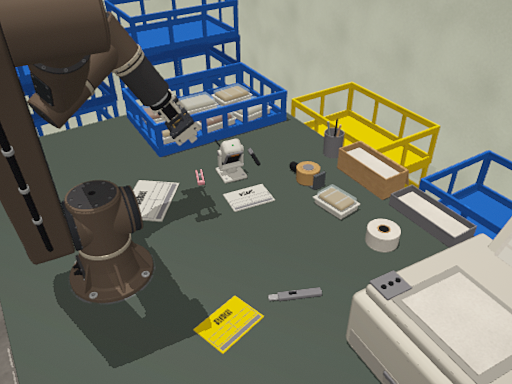

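The card lies square in front of the scanner at (211,182) in the top view. The knife, clip, marker, yellow card, large card and the rest haven't moved, and the arm is clear of everything.

```bash
python3 -c "
from station import *
print(get_state()['force']);print(job_done())"
```

```text
[-0.37867775  0.31523731  0.63687565]
the job is handed in; nothing more can be done
None
```

I handed the job in at about 30 s. The card lies flat and square in front of the scanner, and the head is tipped down to look at the barcode.

**Card:** I pressed on the smaller white card with about 8–12 N and slid it into place, turning it about 20°. My last checks show:
- **Squareness:** the card is at about 82.8°, against roughly 82.6° for the scanner.
- **Sideways offset:** about 1 mm.
- **Barcode distance:** about 136 mm ahead of the tilt axis, which is about 133 mm from the window. The reading range is 90 to 180 mm.

**Head:** my first push went too far, to about 0.67 rad. A push from the front reached 24 N without moving the head. I then tipped it back from the lower back and pushed it forward again from behind. The card was already in place and stayed there throughout. The final tilt is about 0.62 rad, and looking straight at the barcode needs 0.62.

**Checks that disagreed:**
- **Bezel edge:** readings of the head's front edge scattered between 0.62 and 0.73 rad. I relied on the status light and the finger contact position, which both gave about 0.62; the one edge reading with almost no sideways skew also gave 0.62.
- **Cameras:** the top and side views differ by about 4 mm in y, so I compared card and scanner within one view.
- **Tool height:** the reported height read about 21 mm lower than the real fingertips, which I allowed for.

In the last pictures the other things look unmoved, and the arm is touching nothing.

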